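Clip a ceramic soap dish into its bamboo holder

ROBOT

A 6-joint arm with a two-finger parallel gripper is mounted at the origin on the work surface. World frame = base frame: x ahead of the robot, y to its left, z up, the work surface at z = 0. Lengths are in m, angles in rad, forces in N, time in s.
With the tool pointing down it reaches from about 0.375 to 0.9 m from the base axis. Payload 3.1 kg.
Tool frame: the origin (TCP) lies at the very end of the fingers, on their centre line; the grasp point (between the pads) lies 19 mm behind it (robot.hold_point_z is the z of the grasp point in the tool frame, in m); z points along the fingers, y is the direction in which the jaws open and shut (so a half turn about z gives the same grasp; the last joint's range is limited). The gripper opens to 87 mm and grips with 3 to 60 N. Pads are 19 mm wide; open, the fingers measure 117 mm over their backs; the gripper's body (75 mm by 190 mm) begins 51 mm behind the grasp point.
Start: joints at [-1.383, 0.527, 1.433, -0, 1.181, -0.178], TCP at [0.224, -0.583, 0.223] pointing down, gripper open.
Joint ranges: [-3.08, 3.08], [-0.75, 2.2], [0.22, 2.44], [-1.43, 4.57], [0, 2.65], [-2.85, 2.85]. Speed limits (rad/s): [2.79, 2.79, 3.14, 3.14, 3.14, 3.14].

INTERFACE

Orientations are given as a unit quaternion [x, y, z, w].
In Python, from rig import robot, viewer, spotter gives the robot as it stands.
- The arm moves only by the shell command python3 -m crank 'ROWS' [FORCE]. ROWS is text: rows parted by semicolons, each of 7 numbers parted by spaces: the turn, a rotation vector about the tool's x, y, z in units of 5 degrees (1.0 is 5 degrees), then the shift along the tool's x, y, z in units of 40 mm (1.0 is 40 mm), then the gripper's target within -1 to 1 (shut at 1, half-way at 0, fully open at -1). A call has 1 to 5 rows; each row shifts and turns the pose as measured when the row begins, along the tool's axes as they then stand; what a row does not reach is not made up. A row lasts 1/8 s, in which the tool goes at most 62.5 mm and 10.7 degrees, less where a joint would pass 70% of its speed; a pose out of reach is approached as far as the arm can. A call is refused whole if a number of a shift passes 1 or a number of a turn 1, either way. A call with a gripper value outside its range is refused whole. The fingers move at their own pace and stop on an object; FORCE is the grip in N (left out, the last holds). Time passes only in rows, so rows that do not move let the fingers close. It gives the time, the measured TCP pose, the force and the opening at its end, in the units of the state.
- robot.get_obs(): the state, without advancing time (a new reading comes with each control period).
- viewer.camera(name): name is "scene" or "top" or "wrist"; returns a dict with "img" (420x560x3 uint8, red, green, blue), "camera_matrix" (3x3 intrinsics, pixels), "xyz" and "attitude" of the camera in the world. Camera axes: x right, y down, z forward; pixel columns grow to the right and rows downward; lengths in m; the calibration is good to about 2 mm. A picture is of the moment at which its call begins. There is no depth.
- robot.hand_in(): hands the job in, once; it reports no verdict.
Trained networks look in a picture, given as the dict that the camera call returned (one of the last four; its "shot" number tells which), for a name from the list of things; names that differ only in an ending like _2 or _b are one class to them, and where a whole thing is asked for, a point or a joint stands for the part that bears it (a point fixed in the world has none). Each returns a list of dicts, best first, with "score" (0 to 1); they miss things now and then, are a little off and sometimes report something else, mostly with a low value. They report only what shows in the picture. A call takes as long as a camera call. They do not tell look-alikes from the thing itself.
- spotter.boxes_of(name, picture): "at" ([x, y, z] in m, in the coordinates of the camera as it stood for that picture, good to about 4 mm: the middle of the surface that is visible of it).
The state is a dict: "time": time; "q": joint angles; "joint_velocities": joint speeds; "joint_torque": joint torques, N m; "position": TCP position; "tool_rot": TCP orientation; "ft_force": force on the tool from outside, world axes, zero at the start; "moment": the same for the moment, N m; "grip_width": finger opening in m.
Only numpy, scipy, OpenCV 4.12 (cv2) and the standard library are available. Lean on these libraries where they do the work, as an engineer would, in place of code of your own. Each camera call takes 0.05 s, during which the arm holds its last target.

TASK

Put the clean ceramic soap dish back in its bamboo holder: lift the steel spring clip by its finger bar until it stays up, then slide the dish along the slats under the clip, flat ribbed end first, until it bears against the end stop. Holding the finger bar, ease the clip down until its rubber foot presses on the dish, and only then let go; ceramic chips, so never ram the dish against the stop, force the clip onto it or let it snap down, and leave the other things where they stand.

Things in the scene. Friction and masses are not known exactly. Their poses are not given: they have to be found in the camera images.
- holder: Bamboo soap-dish holder screwed to the shelf: slatted deck 220 by 110 mm, top 18 mm above the shelf. Origin: on its underside, 105 mm from the open end, midway across; +x runs along the deck from the open end (robot's side) to the end stop. Two guide rails, 67 mm apart inside, 10 mm above the deck, from x = 15 to 71 mm, with flared mouths from x = -8 mm; the deck before them is bare.
- stop: End stop of the holder: bamboo bar with a thin hard rubber face towards -x, 66 mm wide, 10 mm high, fixed across the deck at the far end. Origin: on the deck in the plane of the face (holder x = 71 mm); same axes as the holder.
- stop_face (a point): Middle of the stop's face, 5 mm above the deck (23 mm above the shelf); axes as the holder.
- clip (a joint): Angle (rad) of the steel spring clip about the holder's y axis at clip_hinge. 0: down, nothing beneath (so at the start); about 0.07: resting on the dish; 0.95: fully up. Over-centre spring: below 0.45 it is drawn down (about 0.26 N m up to 0.15, fading to none at 0.45), beyond that up (about 0.26 N m at 0.95), where it stays by itself. Let go below 0.45 it snaps down.
- finger_bar: Round bar at the clip's free end, 10 mm thick, 34 mm long along the holder's y: pinch it across, from above. Origin: its centre, 56 mm before (-x) and 10 mm above the hinge axis in the clip; at clip angle q it lies 57 mm from the axis on the -x side, 0.177 + q above the level. At q = 0 it is 46 mm above the shelf. The blade, 40 mm wide, runs to the hinge, its top 9 mm below the bar's centre.
- clip_hinge (a point): Middle of the clip's hinge axis, 36 mm above the shelf, holder x = 85 mm, 14 mm behind the stop's face; axes as the holder.
- foot: Rubber roll under the clip's blade that presses on the dish: 8 mm in diameter, 36 mm long along y, 42 mm before and 5 mm below the hinge axis in the clip. Origin: its centre. On the dish it presses with 6 to 7 N.
- dish: Ceramic soap dish, 110 (x) by 64 (y) mm, 0.2 kg. Origin: centre of its underside. Its front half (+x, 12 mm high, flat, ribbed, open at the end) goes under the clip; its rear half (x = -55 to 0) has straight side walls and an end wall 24 mm high, 7 mm thick. Grip it across y by the side walls, at x = -27 mm. Starts flat, left or right of the holder, +x away from the robot within 0.5 rad.
- dish_end (a point): Middle of the dish's plain front end face (+x, 55 mm from its origin), 5 mm above its underside. It meets point stop_face when the dish is home.
- mold: Yellow silicone mold shaped as a five-pointed star, 100 mm across, 24 mm high, loose on the shelf on the other side of the holder. Origin: centre of its underside. Leave alone.
- beaker: Glass beaker, 68 mm across the rim, 83 mm high, standing loose. Origin: centre of its underside. Leave alone.
- tub: White polypropylene tub with lid, 113 by 86 mm, 61 mm high, standing loose. Origin: centre of its underside. Leave alone.
Things that resemble listed ones, but are neither listed nor needed, are in the scene too. There is more than one size of the dish; the job needs the smaller. Several things look just like the holder: the one meant starts farthest from the robot's base.

How it is judged:
On the way, in this order (a step that is already met when the one before it is completed fails the run):
1. the clip has been lifted and stands up (value of joint clip above 0.85 rad), for 0.2 s.
2. with the clip still up, the dish lying on the deck is pushed against the end stop with at least 0.7 N (value of joint clip above 0.7 rad and contact force between dish and stop above 0.7 N and height (world z) of dish below 0.022 m), for 0.1 s.
3. the clip's rubber foot presses on the dish by at least 2 N while the fingers still have the finger bar (value of joint clip below 0.11 rad and contact force between foot and dish above 2 N and contact force between the fingers and finger_bar above 0.5 N), for 0.1 s.
At the end, for the whole second after the job is handed in: Dish flat in the holder between the rails, front end within 2 mm of the end stop, in line within 0.06 rad; the clip down (0.04 to 0.11 rad) with its rubber foot pressing on the dish by more than 2 N; dish at rest, nothing touched by the robot; mold, beaker and tub within 20 mm of their places (contact force between foot and dish above 2 N and value of joint clip between 0.04 and 0.11 rad and x of dish_end in the frame of stop_face above -0.002 m and angle between the x axis of dish and the x axis of holder, either way round below 0.06 rad and y of dish_end in the frame of stop_face between -0.005 and 0.005 m and angle between dish's own z axis and vertical below 0.04 rad and linear speed of dish below 0.01 m/s).
It fails at once if the dish is rammed: more than 15 N between dish and end stop (contact force between dish and stop above 15 N).
It fails at once if the clip is forced onto the dish: more than 15 N between its foot and the dish (contact force between foot and dish above 15 N).
It fails at once if the clip is let snap down (faster than 5 rad/s) (velocity of joint clip below -5 rad/s).
It fails at once if the star mold, the beaker or the tub is moved more than 20 mm (distance of any of mold, beaker, tub from where it was at the start of the episode above 0.02 m).
It also fails if it takes over 72 s, if anything falls off the work surface, if the arm or the gripper's body presses on something with over 40 N, if the wrist force passes 120 N, or if a joint passes its speed limit or range.

## Working session

There is one attempt and no reset: what is moved stays moved. The work goes in short steps, Python scripts to look and compute and a shell command to move; the robot and the scene stay as the last step left them, time stands still between calls to the robot, and variables do not carry over. Pictures are saved under pics/ and viewed, and the job is handed in when it is done.

```bash
ls; mkdir -p pics
python3 - <<'E'
from rig import robot, viewer, spotter
import cv2, numpy as np
o=robot.get_obs(); print({k:np.round(v,3).tolist() for k,v in o.items()}, robot.hold_point_z)
for n in ("scene","top"):
    p=viewer.camera(n); cv2.imwrite(f"pics/{n}0.png",cv2.cvtColor(p["img"],cv2.COLOR_RGB2BGR))
    print(n,p["shot"],p["camera_matrix"],p["xyz"],p["attitude"])
    from scipy.spatial.transform import Rotation as R
    a=np.array(p["attitude"]); Rm=R.from_quat(a).as_matrix() if a.size==4 else a
    for nm in ("holder","stop","finger_bar","dish","mold","beaker","tub","clip","foot"):
        for r in spotter.boxes_of(nm,p):
            print(nm,round(r["score"],2),np.round(Rm@np.array(r["at"])+p["xyz"],3), {k:v for k,v in r.items() if k not in("at","score")})
E
```

```text
pics
{'time': 0.0, 'q': [-1.382, 0.528, 1.434, -0.0, 1.181, -0.178], 'joint_velocities': [0.001, -0.0, -0.001, -0.0, -0.002, 0.0], 'joint_torque': [0.001, -44.004, -17.659, 0.063, 0.058, -0.0], 'position': [0.224, -0.583, 0.222], 'tool_rot': [0.983, 0.182, -0.0, -0.001], 'ft_force': [-1.4, 0.416, 0.011], 'moment': [0.039, 0.044, -0.002], 'grip_width': 0.087} -0.0187
scene 1 [[384.16756108   0.         279.23540781]
 [  0.         384.16756108 211.4779572 ]
 [  0.           0.           1.        ]] [1.20665252 0.20803149 0.84362283] [ 0.55579159  0.7401741  -0.29794982 -0.23337507]
holder 0.92 [ 0.583 -0.045  0.023] {}
holder 0.59 [0.263 0.307 0.022] {}
stop 0.66 [ 0.476 -0.25   0.012] {}
finger_bar 0.5 [ 0.48 -0.25  0.01] {}
dish 0.95 [ 0.314 -0.281  0.02 ] {}
dish 0.63 [ 0.477 -0.255  0.016] {}
mold 0.61 [0.442 0.264 0.015] {}
beaker 0.6 [ 0.686 -0.271  0.053] {}
beaker 0.21 [ 0.609 -0.06   0.034] {}
tub 0.69 [0.721 0.268 0.06 ] {}
clip 0.68 [0.289 0.288 0.043] {}
clip 0.59 [ 0.612 -0.059  0.037] {}
foot 0.3 [ 0.479 -0.253  0.013] {}
top 2 [[391.37371698   0.         281.92529864]
 [  0.         391.37371698 216.89481338]
 [  0.           0.           1.        ]] [0.38617014 0.01000026 0.96914451] [ 0.71508185 -0.69610429  0.0543084  -0.03387284]
holder 0.73 [0.245 0.312 0.02 ] {}
holder 0.65 [ 0.566 -0.047  0.017] {}
holder 0.26 [0.445 0.27  0.001] {}
stop 0.63 [ 0.635 -0.047  0.031] {}
finger_bar 0.57 [ 0.591 -0.055  0.051] {}
finger_bar 0.37 [0.264 0.3   0.049] {}
dish 0.93 [ 0.298 -0.286  0.019] {}
dish 0.88 [ 0.481 -0.251  0.01 ] {}
mold 0.8 [0.444 0.267 0.002] {}
beaker 0.73 [ 0.688 -0.274  0.043] {}
beaker 0.39 [ 0.48  -0.248  0.008] {}
tub 0.7 [0.7   0.26  0.059] {}
clip 0.7 [ 0.617 -0.06   0.036] {}
clip 0.57 [0.292 0.288 0.037] {}
foot 0.66 [ 0.615 -0.059  0.033] {}
```

View pics/scene0.png

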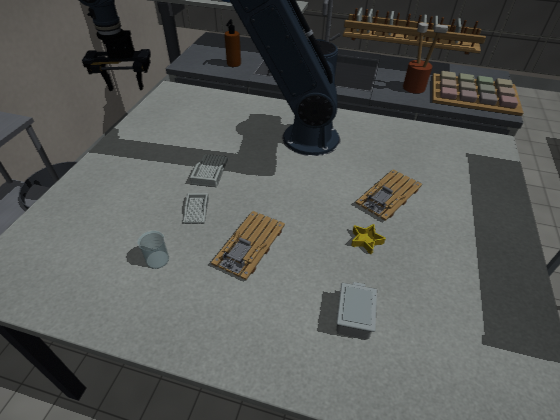

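View pics/top0.png

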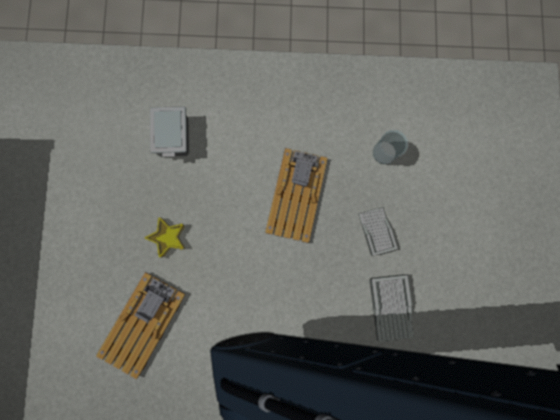

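The scene and top views show two holders and two dishes.
- **Holders:** one is at top px (298,195), world x about 0.57. The other is at (142,325), x about 0.25. The first is farthest from the base, so it's the one meant.
- **Dishes:** one is at (379,231), the other at (391,300). I'll compare their sizes in an enlarged, rectified crop.

```bash
cat > h.py <<'E'
from rig import robot, viewer, spotter
import cv2, numpy as np
from scipy.spatial.transform import Rotation as R
def rect(p,z,x0,x1,y0,y1,s):
    """metric map at height z; up=+x, left=+y; s px/m"""
    Rm=R.from_quat(p["attitude"]).as_matrix(); K=np.array(p["camera_matrix"]); c=np.array(p["xyz"])
    W=int((y1-y0)*s);H=int((x1-x0)*s)
    # out px (u,v)-> world
    A=np.array([[0,-1/s,x1],[-1/s,0,y1],[0,0,z],[0,0,1]])
    P=K@np.hstack([Rm.T,(-Rm.T@c)[:,None]])
    A=np.array([[0,-1/s,x1],[-1/s,0,y1],[0,0,z],[0,0,1.]])
    M=P@A
    return cv2.warpPerspective(cv2.cvtColor(p["img"],cv2.COLOR_RGB2BGR),M,(W,H),flags=cv2.INTER_CUBIC|cv2.WARP_INVERSE_MAP)
def proj(p,X):
    Rm=R.from_quat(p["attitude"]).as_matrix(); v=(np.atleast_2d(X)-p["xyz"])@Rm
    q=v@np.array(p["camera_matrix"]).T; return q[:,:2]/q[:,2:]
def toworld(p,at): return R.from_quat(p["attitude"]).as_matrix()@np.array(at)+p["xyz"]
def grid(im,x1,y1,s,step=0.02):
    H,W=im.shape[:2]
    for k in np.arange(np.ceil((x1-H/s)/step)*step,x1,step):
        v=int((x1-k)*s); cv2.line(im,(0,v),(6,v),(0,0,255),1); cv2.putText(im,f"{k:.2f}",(8,v+4),0,.35,(0,0,255),1)
    for k in np.arange(np.ceil((y1-W/s)/step)*step,y1,step):
        u=int((y1-k)*s); cv2.line(im,(u,0),(u,6),(255,0,0),1); cv2.putText(im,f"{k:.2f}",(u-14,18),0,.35,(255,0,0),1)
    return im
E
python3 - <<'E'
from h import *
p=viewer.camera("top")
a=grid(rect(p,0.015,0.22,0.56,-0.36,-0.16,1700),0.56,-0.16,1700); cv2.imwrite("pics/dishes.png",a)
b=grid(rect(p,0.018,0.44,0.70,-0.16,0.06,2200),0.70,0.06,2200); cv2.imwrite("pics/hold.png",b)
E
```

```text
(no output)
```

View pics/dishes.png

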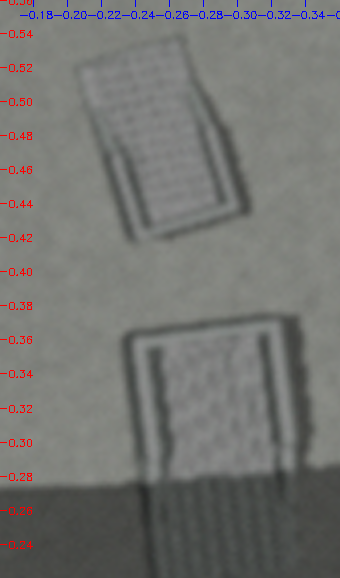

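View pics/hold.png

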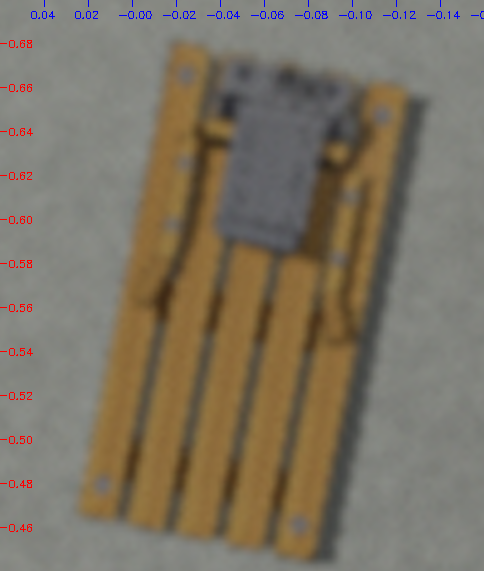

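The dish at top px (379,231), at (0.48,-0.25), measures about 63 mm across. The one at (391,300) measures about 94 mm, so the first is the smaller dish and the one meant. The target holder's deck fits 219 x 110 mm, with yaw about -0.19 and origin about (0.559,-0.050). Next I'll check the wrist camera's geometry.

```bash
cat >> h.py <<'E'
def obs():
    o=robot.get_obs(); return np.array(o["position"]),R.from_quat(o["tool_rot"]),o
def down(yy,tilt=0.,axis=None):
    # tool z down, y axis at yaw yy ; x axis yaw yy+pi/2
    x=[np.cos(yy+np.pi/2),np.sin(yy+np.pi/2),0]; y=[np.cos(yy),np.sin(yy),0]
    r=R.from_matrix(np.array([x,y,[0,0,-1]]).T)
    return R.from_rotvec(tilt*np.array(axis))*r if axis is not None else r
def plan(t,Rt,show=True):
    p,r,o=obs(); d=r.inv().apply(np.array(t)-p); rv=(r.inv()*Rt).as_rotvec()
    print("t",round(o["time"],2),"pos",np.round(p,4),"TURN units",np.round(np.degrees(rv)/5,2),"SHIFT units(fixed axes)",np.round(d/.04,2))
    th=np.linalg.norm(rv); n=int(max(1,np.ceil(max(np.abs(np.degrees(rv)/5).max(),np.abs(d/.04).max()))))
    # equal rows: rotate after shift each
    from functools import reduce
    s=R.from_rotvec(rv/n); A=sum((R.from_rotvec(rv/n*k)).as_matrix() for k in range(n))
    print(" equal rows n=",n,"turn",np.round(np.degrees(rv)/5/n,3),"shift",np.round(np.linalg.solve(A,d)/.04,3))
E
python3 - <<'E'
from h import *
p=viewer.camera("wrist"); P,r,o=obs()
print("cam in tool",r.inv().apply(np.array(p["xyz"])-P)); print((r.inv()*R.from_quat(p["attitude"])).as_matrix().round(3)); print(p["camera_matrix"][0])
plan([.45,-.22,.25],down(-.193))
plan([.48,-.15,.25],down(-.7))
E
```

```text
cam in tool [ 0.06924747  0.00040583 -0.1634601 ]
[[ 0.    -0.968 -0.252]
 [ 1.     0.    -0.   ]
 [ 0.    -0.252  0.968]]
[334.94817394   0.         286.61593011]
t 1.1 pos [ 0.2242 -0.5834  0.2226] TURN units [ -0.     0.   -11.59] SHIFT units(fixed axes) [ 8.53 -6.46 -0.69]
 equal rows n= 12 turn [-0.     0.    -0.965] shift [ 0.914 -0.171 -0.057]
t 1.1 pos [ 0.2242 -0.5834  0.2226] TURN units [-0.    0.   -5.78] SHIFT units(fixed axes) [ 9.86 -7.82 -0.69]
 equal rows n= 10 turn [-0.     0.    -0.578] shift [ 1.148 -0.546 -0.069]
```

Run:
```python
from h import *
plan([.53,-.12,.22],down(-.193))
```

```text
t 1.1 pos [ 0.2242 -0.5834  0.2226] TURN units [ -0.     0.   -11.59] SHIFT units(fixed axes) [11.29 -8.07  0.06]
 equal rows n= 12 turn [-0.     0.    -0.965] shift [ 1.192 -0.189  0.005]
```

```bash
python3 -m crank '0 0 -0.83 1 -0.2 0 -1;0 0 -0.83 1 -0.2 0 -1;0 0 -0.83 1 -0.2 0 -1;0 0 -0.83 1 -0.2 0 -1;0 0 -0.83 1 -0.2 0 -1'; python3 -m crank '0 0 -0.83 1 -0.2 0 -1;0 0 -0.83 1 -0.2 0 -1;0 0 -0.83 1 -0.2 0 -1;0 0 -0.83 1 -0.2 0 -1;0 0 -0.83 1 -0.2 0 -1';  python3 - <<'E'
from h import *
plan([.53,-.12,.22],down(-.193))
E
```

```text
time: 1.72
position: [0.38, -0.4512, 0.2224]
tool_rot: [0.933, 0.359, -0.0, 0.002]
ft_force: [0.2, 0.4, -0.1]
grip_width: 0.0868
time: 2.35
position: [0.4799, -0.2673, 0.2224]
tool_rot: [0.85, 0.526, 0.0, 0.003]
ft_force: [0.1, -0.3, 1.0]
grip_width: 0.0871
t 2.35 pos [ 0.4799 -0.2673  0.2224] TURN units [ 0.06  0.05 -3.09] SHIFT units(fixed axes) [ 3.86 -0.52  0.04]
 equal rows n= 4 turn [ 0.015  0.012 -0.772] shift [ 0.975 -0.033  0.013]
```

```bash
python3 -m crank '0 0 -0.77 0.97 0 0 -1;0 0 -0.77 0.97 0 0 -1;0 0 -0.77 0.97 0 0 -1;0 0 -0.77 0.97 0 0 -1;0 0 0 0 0 0 -1';  python3 - <<'E'
from h import *
plan([.53,-.12,.22],down(-.193))
p=viewer.camera("wrist"); cv2.imwrite("pics/w1.png",cv2.cvtColor(p["img"],cv2.COLOR_RGB2BGR))
np.save("w1.npy",p,allow_pickle=True)
p["attitude"]
cv2.imwrite("pics/w1d.png",grid(rect(p,0.012,0.41,0.56,-0.33,-0.17,4000),0.56,-.17,4000))
cv2.imwrite("pics/w1h.png",grid(rect(p,0.018,0.44,0.70,-0.14,0.04,2300),0.70,.04,2300))
for n in ("dish","finger_bar","stop","clip","holder","foot"):
  for r in spotter.boxes_of(n,p): print(n,round(r["score"],2),toworld(p,r["at"]).round(4))
E
```

```text
time: 2.98
position: [0.5367, -0.1151, 0.2225]
tool_rot: [0.768, 0.64, 0.0, 0.004]
ft_force: [0.2, 0.1, -0.4]
grip_width: 0.0869
t 2.98 pos [ 0.5367 -0.1151  0.2225] TURN units [0.08 0.06 0.14] SHIFT units(fixed axes) [-0.15 -0.14  0.06]
 equal rows n= 1 turn [0.078 0.056 0.143] shift [-0.15  -0.142  0.063]
dish 0.85 [ 0.4649 -0.2676  0.0126]
dish 0.58 [ 0.3713 -0.2752  0.0221]
finger_bar 0.6 [ 0.5846 -0.0573  0.0511]
finger_bar 0.15 [ 0.5675 -0.0461  0.0194]
stop 0.76 [ 0.6345 -0.0392  0.0286]
clip 0.67 [ 0.6196 -0.0587  0.0366]
holder 0.81 [ 0.5671 -0.0459  0.0185]
```

View pics/w1.png

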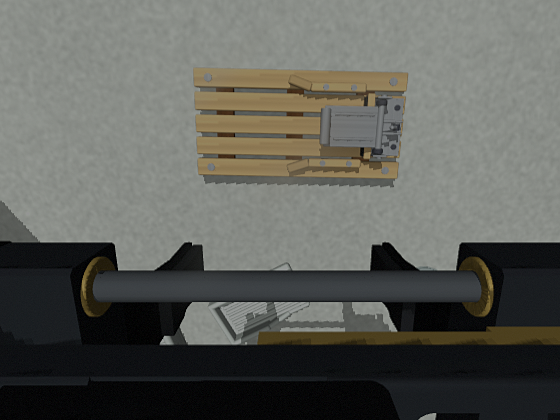

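View pics/w1d.png

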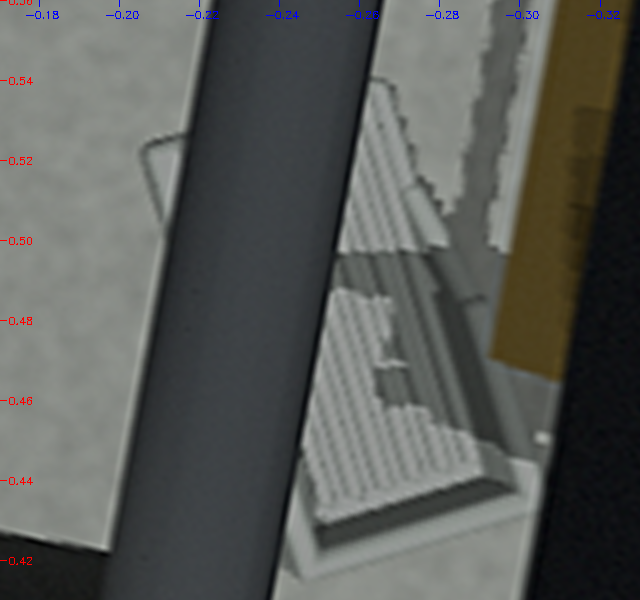

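View pics/w1h.png

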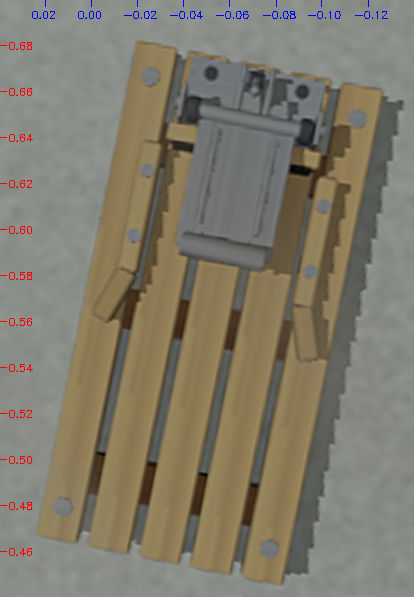

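Wrist view: the deck corners give holder yaw -0.198 and origin (0.559,-0.0502). The finger bar shows at px (325,127), which puts it at about (0.587,-0.056). I'm moving above the bar with the jaws half open.

Run:
```python
from h import *
plan([.5874,-.0559,.10],down(-.198))
```

```text
t 3.33 pos [ 0.5363 -0.1187  0.2225] TURN units [0.08 0.06 0.13] SHIFT units(fixed axes) [1.8  0.94 3.06]
 equal rows n= 4 turn [0.02  0.016 0.034] shift [0.449 0.236 0.765]
```

```bash
python3 -m crank '0.02 0.02 0.03 0.45 0.24 0.77 0;0.02 0.02 0.03 0.45 0.24 0.77 0;0.02 0.02 0.03 0.45 0.24 0.77 0;0.02 0.02 0.03 0.45 0.24 0.77 0;0 0 0 0 0 0 0';  python3 - <<'E'
from h import *
plan([.5874,-.0559,.039],down(-.198))
p=viewer.camera("wrist"); cv2.imwrite("pics/w2.png",cv2.cvtColor(p["img"],cv2.COLOR_RGB2BGR))
o=robot.get_obs(); print(o["ft_force"],o["grip_width"],o["q"])
E
```

```text
time: 3.95
position: [0.5912, -0.0606, 0.097]
tool_rot: [0.776, 0.631, 0.001, 0.002]
ft_force: [0.0, 0.7, 0.4]
grip_width: 0.0475
t 3.95 pos [ 0.5912 -0.0606  0.097 ] TURN units [ 0.05  0.   -0.09] SHIFT units(fixed axes) [ 0.09 -0.12  1.45]
 equal rows n= 2 turn [ 0.026  0.002 -0.047] shift [ 0.047 -0.061  0.725]
[ 0.35815508 -0.08799963  0.47493358] 0.04571895323135493 [-2.90856289e-01  6.48834953e-01  1.61887843e+00 -1.91203819e-04
  8.66907936e-01 -8.41392576e-02]
```

View pics/w2.png

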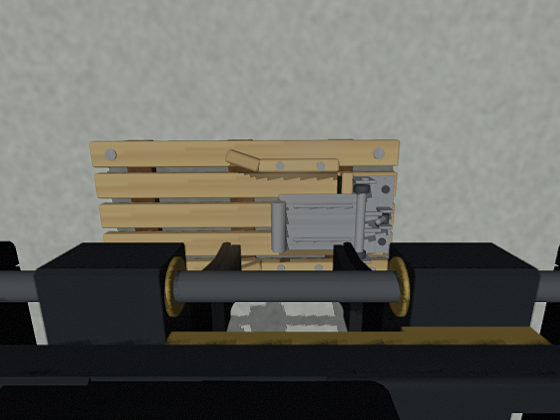

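The bar is at px (279,226), between the fingers at cols 235 and 345. I'm descending.

```bash
python3 -m crank '0.02 0 -0.05 0.06 -0.08 0.5 0;0.02 0 -0.05 0.05 -0.06 0.5 0;0 0 0 0 0 0.3 0;0 0 0 0 0 0 0';  python3 - <<'E'
from h import *
plan([.5874,-.0559,.039],down(-.198))
o=robot.get_obs(); print(o["ft_force"],o["grip_width"])
E
```

```text
time: 4.5
position: [0.5904, -0.061, 0.0508]
tool_rot: [0.775, 0.632, 0.003, 0.006]
ft_force: [-0.7, 0.5, 0.2]
grip_width: 0.0438
t 4.5 pos [ 0.5904 -0.061   0.0508] TURN units [ 0.15  0.03 -0.04] SHIFT units(fixed axes) [ 0.11 -0.1   0.29]
 equal rows n= 1 turn [ 0.154  0.032 -0.043] shift [ 0.111 -0.104  0.292]
[-0.72620165  0.45824281  0.20672121] 0.0437707474287363
```

```bash
python3 -m crank '0.15 0 0 0.11 -0.11 0.15 0';python3 -m crank '0 0 0 0 0 0 0';  python3 - <<'E'
from h import *
plan([.5874,-.0559,.039],down(-.198))
o=robot.get_obs(); print(o["ft_force"],o["grip_width"])
E
```

```text
time: 4.62
position: [0.5881, -0.0567, 0.0459]
tool_rot: [0.775, 0.632, -0.0, 0.002]
ft_force: [-0.1, -0.2, 0.9]
grip_width: 0.0437
time: 4.75
position: [0.5879, -0.0564, 0.0461]
tool_rot: [0.775, 0.632, -0.0, 0.002]
ft_force: [0.6, -0.1, -0.8]
grip_width: 0.0432
t 4.75 pos [ 0.5879 -0.0564  0.0461] TURN units [ 0.03  0.03 -0.05] SHIFT units(fixed axes) [ 0.01 -0.02  0.18]
 equal rows n= 1 turn [ 0.028  0.035 -0.052] shift [ 0.011 -0.015  0.177]
[ 0.5551416  -0.13856778 -0.80309361] 0.04318119457329836
```

```bash
python3 -m crank '0.03 0.03 -0.05 0 0 0.15 0;0 0 0 0 0 0 0';  python3 - <<'E'
from h import *
plan([.5874,-.0559,.039],down(-.198))
E
python3 -m crank '0 0 0 0 0 0 0.9;0 0 0 0 0 0 0.9;0 0 0 0 0 0 0.9;0 0 0 0 0 0 0.9' 25;  python3 - <<'E'
from h import *
plan([.5874,-.0559,.039],down(-.198))
p=viewer.camera("wrist"); cv2.imwrite("pics/w3.png",cv2.cvtColor(p["img"],cv2.COLOR_RGB2BGR))
E
```

```text
time: 5.0
position: [0.5885, -0.0565, 0.0404]
tool_rot: [0.773, 0.634, 0.0, 0.001]
ft_force: [-0.7, 0.2, -0.1]
grip_width: 0.0433
t 5.0 pos [ 0.5885 -0.0565  0.0404] TURN units [0.01 0.01 0.01] SHIFT units(fixed axes) [ 0.01 -0.03  0.03]
 equal rows n= 1 turn [0.012 0.005 0.005] shift [ 0.009 -0.029  0.034]
time: 5.5
position: [0.5874, -0.0562, 0.0403]
tool_rot: [0.773, 0.634, -0.001, -0.001]
ft_force: [-4.9, 0.2, 3.1]
grip_width: 0.0117
t 5.5 pos [ 0.5874 -0.0562  0.0403] TURN units [-0.02  0.    0.01] SHIFT units(fixed axes) [ 0.01 -0.    0.03]
 equal rows n= 1 turn [-0.02   0.005  0.009] shift [ 0.007 -0.001  0.033]
```

View pics/w3.png

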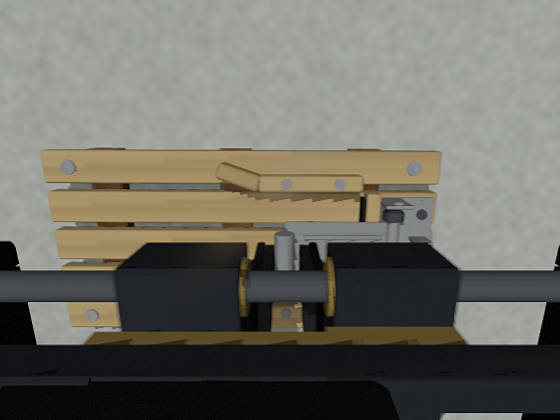

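The bar is pinched (about 11 mm opening, centred at px (285,235)). I'm lifting along the arc.

```bash
cat > arc.py <<'E'
from h import *
H=np.array([.559,-.0502]);yaw=-.198;ux=np.array([np.cos(yaw),np.sin(yaw)])
def st():
    P,r,o=obs(); X=(P[:2]-H)@ux*1000; Yh=(P[:2]-H)@np.array([-ux[1],ux[0]])*1000; b=P[2]*1000+6
    dx=85-X; dz=b-36
    print("t",round(o["time"],2),"X %.1f Y %.1f tcpz %.1f | r %.1f q %.3f"%(X,Yh,P[2]*1000,np.hypot(dx,dz),np.arctan2(dz,dx)-.177),"F",np.round(o["ft_force"],1),"w",round(o["grip_width"],4))
    for q in (0,.05,.07,.09,.1,.2,.3,.4,.5,.6,.7,.8,.9,.95):
        a=q+.177; tx=85-57*np.cos(a); tz=36+57*np.sin(a)-6
        print("  q%.2f: shift y %.3f z %.3f"%(q,(tx-X)/40,-(tz-P[2]*1000)/40),end="")
    print(); plan([*(P[:2]),P[2]],down(yaw))
if __name__=="__main__": st()
E
python3 arc.py; python3 -m crank '0 0 0 0 0.03 -0.14 0.9;0 0 0 0 0.05 -0.14 0.9'; python3 arc.py
```

```text
t 5.55 X 28.1 Y -0.3 tcpz 40.2 | r 57.8 q 0.001 F [-3.  -0.   4.3] w 0.0087
  q0.00: shift y 0.019 z 0.005  q0.05: shift y 0.033 z -0.065  q0.07: shift y 0.040 z -0.092  q0.09: shift y 0.047 z -0.120  q0.10: shift y 0.051 z -0.134  q0.20: shift y 0.097 z -0.268  q0.30: shift y 0.156 z -0.398  q0.40: shift y 0.227 z -0.521  q0.50: shift y 0.311 z -0.637  q0.60: shift y 0.406 z -0.743  q0.70: shift y 0.510 z -0.839  q0.80: shift y 0.624 z -0.925  q0.90: shift y 0.746 z -0.999  q0.95: shift y 0.810 z -1.031
t 5.55 pos [ 0.5865 -0.056   0.0402] TURN units [-0.04  0.01  0.01] SHIFT units(fixed axes) [0. 0. 0.]
 equal rows n= 1 turn [-0.041  0.005  0.011] shift [0. 0. 0.]
time: 5.8
position: [0.5887, -0.0565, 0.0498]
tool_rot: [0.773, 0.634, -0.002, -0.002]
ft_force: [1.2, -0.9, -8.1]
grip_width: 0.009
t 5.8 X 30.4 Y -0.4 tcpz 49.8 | r 58.1 q 0.170 F [ 1.2 -0.9 -8.1] w 0.009
  q0.00: shift y -0.037 z 0.244  q0.05: shift y -0.022 z 0.174  q0.07: shift y -0.016 z 0.146  q0.09: shift y -0.008 z 0.119  q0.10: shift y -0.005 z 0.105  q0.20: shift y 0.041 z -0.030  q0.30: shift y 0.100 z -0.160  q0.40: shift y 0.172 z -0.283  q0.50: shift y 0.255 z -0.398  q0.60: shift y 0.350 z -0.504  q0.70: shift y 0.455 z -0.601  q0.80: shift y 0.569 z -0.686  q0.90: shift y 0.691 z -0.760  q0.95: shift y 0.754 z -0.792
t 5.8 pos [ 0.5887 -0.0565  0.0498] TURN units [-0.07  0.    0.01] SHIFT units(fixed axes) [0. 0. 0.]
 equal rows n= 1 turn [-0.073  0.003  0.007] shift [0. 0. 0.]
```

```bash
python3 -m crank '0.05 0 0 0 0.09 -0.16 0.9;0 0 0 0 0.08 -0.13 0.9'; python3 arc.py
```

```text
time: 6.05
position: [0.5933, -0.0574, 0.061]
tool_rot: [0.773, 0.634, -0.006, -0.007]
ft_force: [-1.4, -0.2, -4.1]
grip_width: 0.0087
t 6.05 X 35.1 Y -0.3 tcpz 61.0 | r 58.7 q 0.378 F [-1.4 -0.2 -4.1] w 0.0087
  q0.00: shift y -0.155 z 0.523  q0.05: shift y -0.141 z 0.453  q0.07: shift y -0.134 z 0.426  q0.09: shift y -0.127 z 0.398  q0.10: shift y -0.123 z 0.384  q0.20: shift y -0.077 z 0.249  q0.30: shift y -0.018 z 0.120  q0.40: shift y 0.053 z -0.003  q0.50: shift y 0.137 z -0.119  q0.60: shift y 0.232 z -0.225  q0.70: shift y 0.336 z -0.322  q0.80: shift y 0.450 z -0.407  q0.90: shift y 0.572 z -0.481  q0.95: shift y 0.636 z -0.513
t 6.05 pos [ 0.5933 -0.0574  0.061 ] TURN units [-0.2   0.    0.01] SHIFT units(fixed axes) [0. 0. 0.]
 equal rows n= 1 turn [-0.199  0.002  0.01 ] shift [0. 0. 0.]
```

```bash
python3 -m crank '0.2 0 0 0 0.14 -0.12 0.9;0.2 0 0 0 0.1 -0.11 0.9;0.2 0 0 0 0.1 -0.10 0.9'; python3 arc.py
```

```text
time: 6.42
position: [0.605, -0.0598, 0.0764]
tool_rot: [0.773, 0.634, -0.025, -0.03]
ft_force: [0.3, -0.9, -2.1]
grip_width: 0.0092
t 6.42 X 47.0 Y -0.4 tcpz 76.4 | r 60.0 q 0.707 F [ 0.3 -0.9 -2.1] w 0.0092
  q0.00: shift y -0.452 z 0.908  q0.05: shift y -0.437 z 0.839  q0.07: shift y -0.431 z 0.811  q0.09: shift y -0.423 z 0.783  q0.10: shift y -0.420 z 0.770  q0.20: shift y -0.374 z 0.635  q0.30: shift y -0.315 z 0.505  q0.40: shift y -0.243 z 0.382  q0.50: shift y -0.160 z 0.267  q0.60: shift y -0.065 z 0.160  q0.70: shift y 0.040 z 0.064  q0.80: shift y 0.154 z -0.022  q0.90: shift y 0.276 z -0.095  q0.95: shift y 0.339 z -0.128
t 6.42 pos [ 0.605  -0.0598  0.0764] TURN units [-0.88  0.01  0.02] SHIFT units(fixed axes) [0. 0. 0.]
 equal rows n= 1 turn [-0.881  0.007  0.016] shift [0. 0. 0.]
```

```bash
python3 -m crank '0 0 0 0 0.13 -0.03 0.9;0 0 0 0 0.12 -0.07 0.9;0 0 0 0 0.08 -0.06 0.9;0 0 0 0 0 0 0.9'; python3 arc.py;  python3 - <<'E'
from h import *
for n in("wrist","scene"):
  p=viewer.camera(n); cv2.imwrite(f"pics/{n}4.png",cv2.cvtColor(p["img"],cv2.COLOR_RGB2BGR))
im=cv2.imread("pics/scene4.png")[180:300,190:310]; cv2.imwrite("pics/scene4c.png",cv2.resize(im,None,fx=5,fy=5,interpolation=2))
E
```

```text
time: 6.92
position: [0.6172, -0.0624, 0.0851]
tool_rot: [0.772, 0.634, -0.026, -0.031]
ft_force: [-2.3, 0.3, -2.1]
grip_width: 0.0085
t 6.92 X 59.5 Y -0.5 tcpz 85.1 | r 60.7 q 0.960 F [-2.3  0.3 -2.1] w 0.0085
  q0.00: shift y -0.765 z 1.126  q0.05: shift y -0.750 z 1.056  q0.07: shift y -0.744 z 1.028  q0.09: shift y -0.736 z 1.001  q0.10: shift y -0.733 z 0.987  q0.20: shift y -0.687 z 0.852  q0.30: shift y -0.628 z 0.723  q0.40: shift y -0.556 z 0.599  q0.50: shift y -0.473 z 0.484  q0.60: shift y -0.378 z 0.378  q0.70: shift y -0.273 z 0.281  q0.80: shift y -0.159 z 0.196  q0.90: shift y -0.037 z 0.122  q0.95: shift y 0.026 z 0.090
t 6.92 pos [ 0.6172 -0.0624  0.0851] TURN units [-0.92  0.02  0.03] SHIFT units(fixed axes) [0. 0. 0.]
 equal rows n= 1 turn [-0.923  0.017  0.025] shift [0. 0. 0.]
```

View pics/wrist4.png

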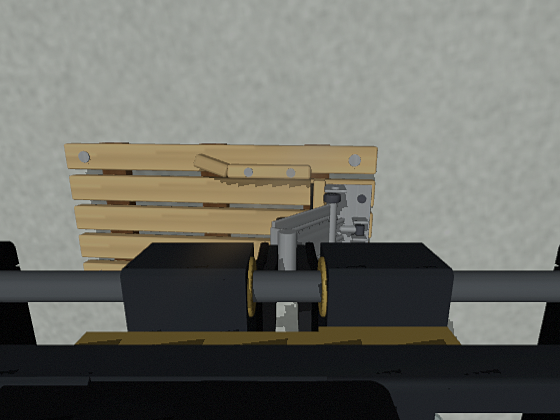

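View pics/scene4c.png

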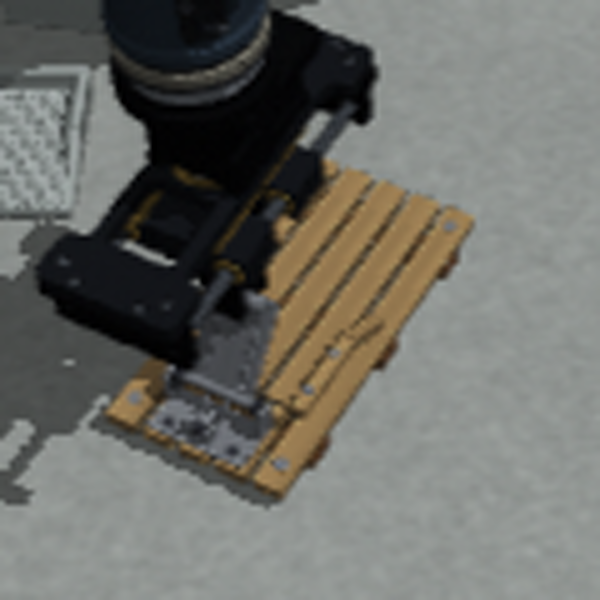

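The clip stands up in both views, with the bar at wrist px (287,235). I'll open the jaws and retreat upward.

```bash
python3 -m crank '0 0 0 0 0 0 0.4;0 0 0 0 0 0 0.2;0 0 0 0 0 0 0.2;0 0 0 0 0 -0.3 0.2;-0.4 0 0 0 0 -0.8 0'; python3 -m crank '-0.3 0 0 0 0 -1 0;-0.2 0 0 0 0 -1 -0.5;0 0 0 0 0 -0.5 -1;0 0 0 0 0 0 -1';  python3 - <<'E'
from h import *
for n in("wrist",):
  p=viewer.camera(n); cv2.imwrite(f"pics/{n}5.png",cv2.cvtColor(p["img"],cv2.COLOR_RGB2BGR))
p=viewer.camera("top")
cv2.imwrite("pics/top5.png",grid(rect(p,0.012,0.40,0.56,-0.34,-0.17,3600),0.56,-.17,3600))
print(obs()[2]["q"].__repr__())
plan([.44,-.18,.22],down(-1.25))
E
```

```text
time: 7.65
position: [0.6246, -0.0635, 0.1309]
tool_rot: [0.773, 0.634, -0.012, -0.014]
ft_force: [-0.6, 0.4, -0.3]
grip_width: 0.0387
time: 8.15
position: [0.6292, -0.0643, 0.2413]
tool_rot: [0.773, 0.634, 0.006, 0.009]
ft_force: [0.8, 0.8, -0.6]
grip_width: 0.0658
array([-2.78574850e-01,  5.12094659e-01,  1.41206632e+00,  6.02353660e-04,
        1.20079112e+00, -8.27562862e-02])
t 8.25 pos [ 0.6278 -0.0639  0.2388] TURN units [ 0.18 -0.09 12.08] SHIFT units(fixed axes) [-3.76 -4.05  0.4 ]
 equal rows n= 13 turn [ 0.014 -0.007  0.929] shift [-0.42  -0.147  0.034]
```

View pics/wrist5.png

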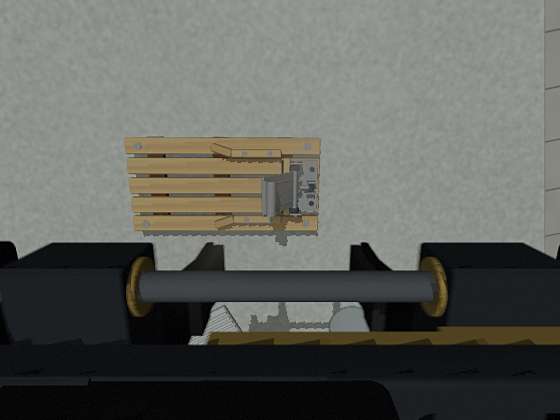

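View pics/top5.png

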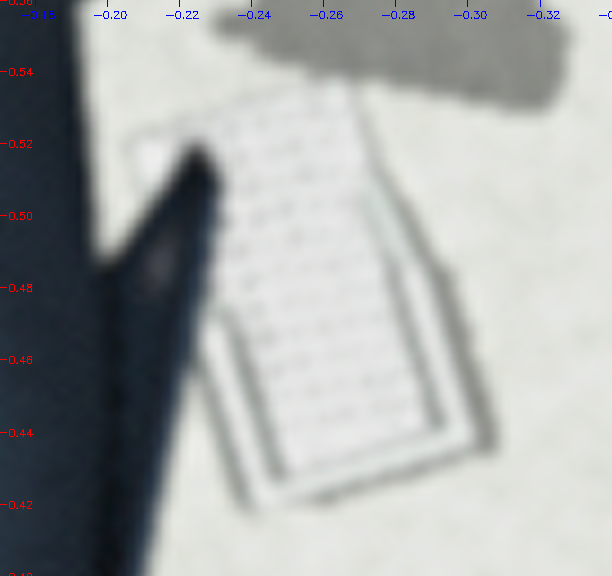

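The clip stands up at px (280,195). The corner slopes give a dish yaw somewhere between 0.25 and 0.35. I'll take an unobstructed wrist view from behind the dish.

Run:
```python
from h import *
plan([.36,-.28,.20],down(-1.27))
```

```text
t 8.25 pos [ 0.6278 -0.0639  0.2388] TURN units [ 0.18 -0.09 12.31] SHIFT units(fixed axes) [-6.6  -5.53  0.88]
 equal rows n= 13 turn [ 0.014 -0.007  0.947] shift [-0.681 -0.139  0.073]
```

```bash
python3 -m crank '0 0 0.95 -0.68 -0.14 0 -1;0 0 0.95 -0.68 -0.14 0 -1;0 0 0.95 -0.68 -0.14 0 -1;0 0 0.95 -0.68 -0.14 0 -1;0 0 0.95 -0.68 -0.14 0 -1'; python3 -m crank '0 0 0.95 -0.68 -0.14 0.1 -1;0 0 0.95 -0.68 -0.14 0.1 -1;0 0 0.95 -0.68 -0.14 0.1 -1;0 0 0.95 -0.68 -0.14 0.1 -1;0 0 0.95 -0.68 -0.14 0.1 -1';python3 - <<'E'
from h import *
plan([.36,-.28,.20],down(-1.27))
E
```

```text
time: 8.88
position: [0.5489, -0.18, 0.2297]
tool_rot: [0.889, 0.458, 0.002, -0.0]
ft_force: [0.2, 1.4, 0.0]
grip_width: 0.0869
time: 9.5
position: [0.4264, -0.2557, 0.2013]
tool_rot: [0.966, 0.258, -0.003, -0.006]
ft_force: [0.1, 0.2, 0.6]
grip_width: 0.0873
t 9.5 pos [ 0.4264 -0.2557  0.2013] TURN units [-0.15  0.04  2.53] SHIFT units(fixed axes) [-1.74 -0.3   0.04]
 equal rows n= 3 turn [-0.051  0.013  0.843] shift [-0.588 -0.057  0.012]
```

```bash
python3 -m crank '-0.05 0 0.84 -0.59 -0.06 0 -1;-0.05 0 0.84 -0.59 -0.06 0 -1;-0.05 0 0.84 -0.59 -0.06 0 -1;0 0 0 0 0 0 -1;0 0 0 0 0 0 -1';python3 - <<'E'
from h import *
plan([.36,-.28,.20],down(-1.27))
p=viewer.camera("wrist"); cv2.imwrite("pics/w6.png",cv2.cvtColor(p["img"],cv2.COLOR_RGB2BGR))
cv2.imwrite("pics/w6d.png",grid(rect(p,0.0,0.40,0.56,-0.33,-0.18,3600),0.56,-.18,3600))
cv2.imwrite("pics/w6e.png",grid(rect(p,0.024,0.40,0.56,-0.33,-0.18,3600),0.56,-.18,3600))
for r in spotter.boxes_of("dish",p): print(round(r["score"],2),toworld(p,r["at"]).round(4))
print(p["xyz"],p["attitude"])
E
```

```text
time: 10.12
position: [0.3535, -0.2776, 0.1955]
tool_rot: [0.989, 0.145, -0.005, -0.006]
ft_force: [0.4, 0.1, -0.3]
grip_width: 0.0865
t 10.12 pos [ 0.3535 -0.2776  0.1955] TURN units [-0.15  0.1  -0.11] SHIFT units(fixed axes) [ 0.14  0.1  -0.11]
 equal rows n= 1 turn [-0.153  0.101 -0.107] shift [ 0.138  0.102 -0.115]
0.95 [ 0.3246 -0.2858  0.0208]
0.91 [ 0.4806 -0.2568  0.0133]
[ 0.42195654 -0.25974795  0.35833693] [ 0.79594117 -0.59091927 -0.08373635  0.10139173]
```

View pics/w6.png

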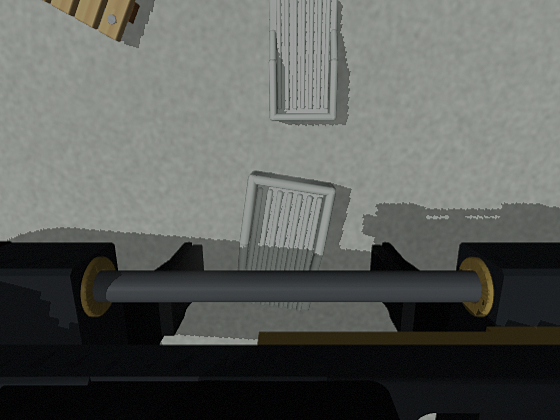

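View pics/w6e.png

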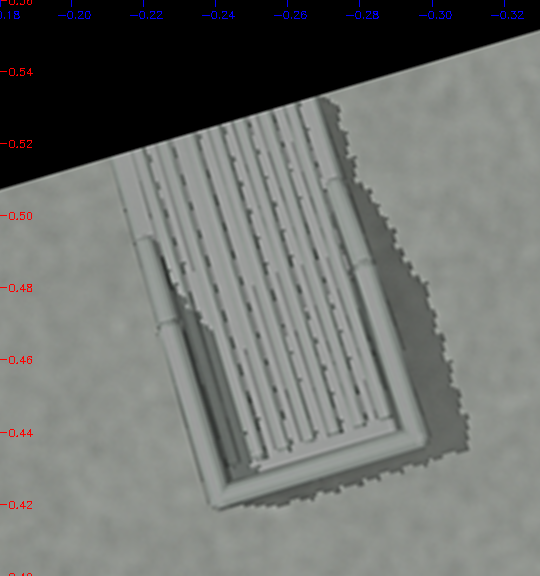

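View: the target dish's rear corners are at px (272,118) and (335,118) in w6. The larger dish sits below it at (290,220), and its wall is clearly wider, about 94 mm against about 63 mm. From the rectified crop I get dish yaw about 0.305 and origin about (0.481,-0.2525). I'm moving over the grip point.

Run:
```python
from h import *
plan([.4494,-.2624,.07],down(-1.266))
```

```text
t 10.22 pos [ 0.3537 -0.2776  0.1957] TURN units [-0.15  0.1  -0.14] SHIFT units(fixed axes) [2.43 0.37 3.12]
 equal rows n= 4 turn [-0.037  0.025 -0.036] shift [0.604 0.091 0.781]
```

```bash
python3 -m crank '-0.04 0.02 -0.04 0.61 0.09 0.78 -1;-0.04 0.02 -0.04 0.61 0.09 0.78 -1;-0.04 0.02 -0.04 0.61 0.09 0.78 -1;-0.04 0.02 -0.04 0.61 0.09 0.78 -1;0 0 0 0 0 0 -1';python3 - <<'E'
from h import *
plan([.4494,-.2624,.009],down(-1.266))
p=viewer.camera("wrist"); cv2.imwrite("pics/w7.png",cv2.cvtColor(p["img"],cv2.COLOR_RGB2BGR))
cv2.imwrite("pics/w7e.png",grid(rect(p,0.012,0.42,0.58,-0.33,-0.18,3600),0.58,-.18,3600))
E
```

```text
time: 10.85
position: [0.4582, -0.2624, 0.0668]
tool_rot: [0.988, 0.156, 0.001, 0.004]
ft_force: [0.7, 0.0, -0.4]
grip_width: 0.0873
t 10.85 pos [ 0.4582 -0.2624  0.0668] TURN units [ 0.08 -0.01  0.09] SHIFT units(fixed axes) [-0.21 -0.08  1.45]
 equal rows n= 2 turn [ 0.042 -0.007  0.044] shift [-0.105 -0.038  0.723]
```

View pics/w7.png

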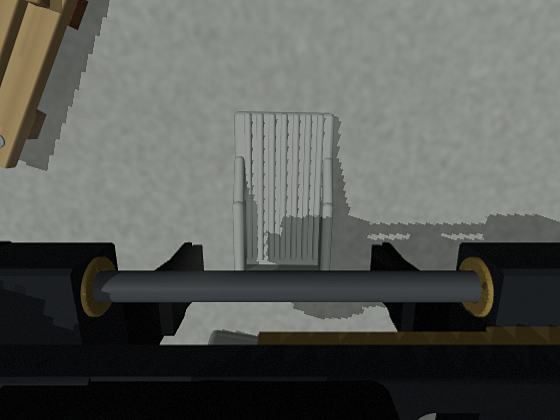

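View pics/w7e.png

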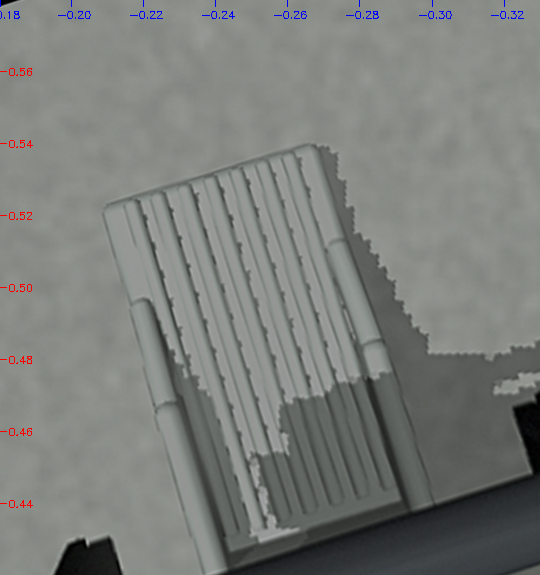

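The dish is centred between the fingers at px (284,190) and aligned with the tool. I'm descending and gripping.

```bash
python3 -m crank '0.04 0 0.05 -0.12 -0.03 0.6 -1;0.04 0 0.05 -0.12 -0.03 0.5 -1;0 0 0 0 0 0 -1';python3 - <<'E'
from h import *
plan([.4485,-.2639,.009],down(-1.267))
E
```

```text
time: 11.28
position: [0.4488, -0.2651, 0.0268]
tool_rot: [0.988, 0.152, 0.002, 0.003]
ft_force: [-0.9, 0.0, -0.2]
grip_width: 0.0872
t 11.28 pos [ 0.4488 -0.2651  0.0268] TURN units [ 0.07 -0.05  0.01] SHIFT units(fixed axes) [ 0.   -0.03  0.44]
 equal rows n= 1 turn [ 0.07  -0.047  0.006] shift [ 0.001 -0.034  0.444]
```

```bash
python3 -m crank '0.07 -0.05 0 0 -0.03 0.4 -1;0 0 0 0 0 0 -1';python3 - <<'E'
from h import *
plan([.4485,-.2639,.009],down(-1.267))
E
python3 -m crank '0 0 0 0 0 0 0.6;0 0 0 0 0 0 0.6;0 0 0 0 0 0 0.6;0 0 0 0 0 0 0.6' 25;python3 - <<'E'
from h import *
plan([.4485,-.2639,.009],down(-1.267))
p=viewer.camera("wrist"); cv2.imwrite("pics/w8.png",cv2.cvtColor(p["img"],cv2.COLOR_RGB2BGR))
E
```

```text
time: 11.52
position: [0.4494, -0.2652, 0.0122]
tool_rot: [0.988, 0.151, 0.001, 0.001]
ft_force: [-0.2, -0.2, 0.0]
grip_width: 0.0869
t 11.53 pos [ 0.4494 -0.2652  0.0122] TURN units [ 0.04 -0.02  0.  ] SHIFT units(fixed axes) [-0.01 -0.04  0.08]
 equal rows n= 1 turn [ 0.037 -0.016  0.003] shift [-0.011 -0.038  0.08 ]
time: 12.02
position: [0.4498, -0.2653, 0.0132]
tool_rot: [0.988, 0.152, 0.001, 0.002]
ft_force: [0.3, -0.8, -1.9]
grip_width: 0.0638
t 12.03 pos [ 0.4498 -0.2653  0.0132] TURN units [ 0.05 -0.02  0.01] SHIFT units(fixed axes) [-0.02 -0.04  0.11]
 equal rows n= 1 turn [ 0.05  -0.024  0.008] shift [-0.021 -0.045  0.106]
```

View pics/w8.png

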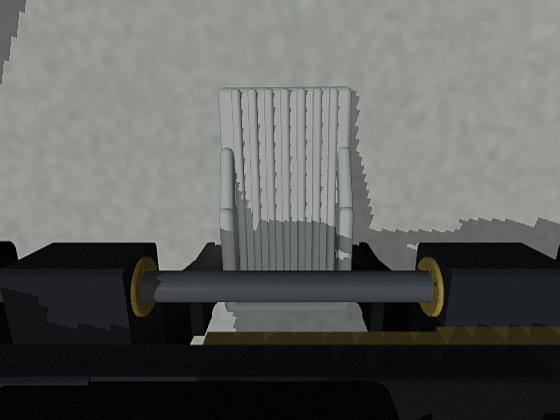

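Gripped with an opening of 63.8 mm, which confirms the 64 mm dish. Its front edge is at px rows 88, cols 220 to 351. I'll work out the dish's pose in the tool frame, then lift.

```bash
cat >> h.py <<'E'
def unproj(p,uv,z):
    Rm=R.from_quat(p["attitude"]).as_matrix(); d=Rm@np.linalg.solve(np.array(p["camera_matrix"]),[*uv,1]); c=np.array(p["xyz"]); return c+d*(z-c[2])/d[2]
E
python3 - <<'E'
from h import *
p=viewer.camera("wrist"); P,r,o=obs()
for uv in((220,90),(351,89)): 
  X=unproj(p,uv,.011); print(X.round(4), r.inv().apply(X-P).round(4))
plan([.4532,-.0289,.10],down(-1.769))
E
python3 -m crank '0 0 0 0 0 -0.3 0.6;0 0 0 0 0 -0.7 0.6;0 0 0 0 0 -0.8 0.6;0 0 0 0 0 0 0.6'
python3 - <<'E'
from h import *
plan([.4532,-.0289,.10],down(-1.769))
p=viewer.camera("wrist"); cv2.imwrite("pics/w9.png",cv2.cvtColor(p["img"],cv2.COLOR_RGB2BGR))
print(obs()[2]["ft_force"],obs()[2]["grip_width"])
E
```

```text
[ 0.522  -0.2105  0.011 ] [ 0.0853 -0.0307  0.0022]
[ 0.5408 -0.2687  0.011 ] [0.0858 0.0304 0.0025]
t 12.12 pos [ 0.4498 -0.2654  0.0132] TURN units [ 0.04 -0.03  5.76] SHIFT units(fixed axes) [ 1.86 -5.6  -2.19]
 equal rows n= 6 turn [ 0.007 -0.006  0.96 ] shift [ 0.109 -0.989 -0.364]
time: 12.62
position: [0.4494, -0.265, 0.0881]
tool_rot: [0.988, 0.152, 0.001, 0.002]
ft_force: [-0.2, -0.1, -1.8]
grip_width: 0.064
t 12.62 pos [ 0.4494 -0.265   0.0881] TURN units [ 0.04 -0.03  5.76] SHIFT units(fixed axes) [ 1.86 -5.6  -0.32]
 equal rows n= 6 turn [ 0.006 -0.005  0.96 ] shift [ 0.11  -0.988 -0.052]
[ 0.28569925 -0.48914797 -1.87798275] 0.06348672402847086
```

View pics/w9.png

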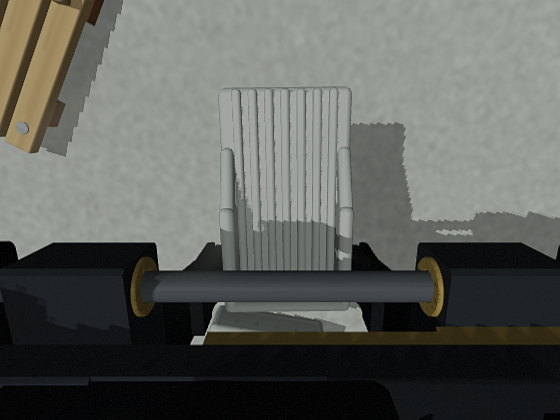

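The dish is lifted and level (front edge still at row 88), with its front 86 mm ahead of the TCP. I'm moving to the bare deck.

```bash
python3 -m crank '0 0 0.9 0.11 -0.95 -0.05 0.6;0 0 0.9 0.11 -0.95 -0.05 0.6;0 0 0.9 0.11 -0.95 -0.05 0.6;0 0 0.9 0.11 -0.95 -0.05 0.6;0 0 0.9 0.11 -0.95 -0.05 0.6'
python3 - <<'E'
from h import *
plan([.4532,-.0289,.08],down(-1.769))
E
```

```text
time: 13.3
position: [0.4407, -0.071, 0.0922]
tool_rot: [0.999, -0.054, -0.003, -0.001]
ft_force: [0.8, -0.1, -0.9]
grip_width: 0.0634
t 13.3 pos [ 0.4407 -0.071   0.0922] TURN units [-0.01  0.07  1.03] SHIFT units(fixed axes) [ 0.2  -1.08  0.31]
 equal rows n= 2 turn [-0.006  0.036  0.516] shift [ 0.088 -0.542  0.153]
```

```bash
python3 -m crank '0 0 0.5 0.09 -0.54 0.15 0.6;0 0.05 0.5 0.09 -0.54 0.15 0.6;0 0 0 0 0 0 0.6;0 0 0 0 0 0 0.6'
python3 - <<'E'
from h import *
plan([.4532,-.0289,.045],down(-1.769))
p=viewer.camera("wrist"); cv2.imwrite("pics/w10.png",cv2.cvtColor(p["img"],cv2.COLOR_RGB2BGR)); np.save("w10.npy",p)
cv2.imwrite("pics/w10h.png",grid(rect(p,0.018,0.44,0.70,-0.14,0.04,2300),0.70,.04,2300))
E
```

```text
time: 13.8
position: [0.4498, -0.0244, 0.0766]
tool_rot: [0.995, -0.096, -0.005, -0.002]
ft_force: [0.4, -0.6, -1.2]
grip_width: 0.0636
t 13.8 pos [ 0.4498 -0.0244  0.0766] TURN units [-0.02  0.13  0.06] SHIFT units(fixed axes) [0.11 0.1  0.79]
 equal rows n= 1 turn [-0.023  0.129  0.058] shift [0.113 0.096 0.789]
```

View pics/w10.png

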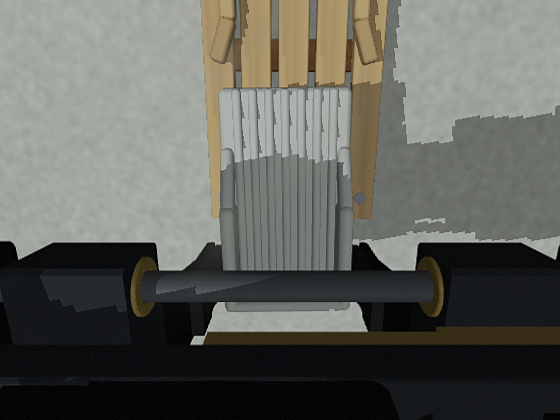

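View pics/w10h.png

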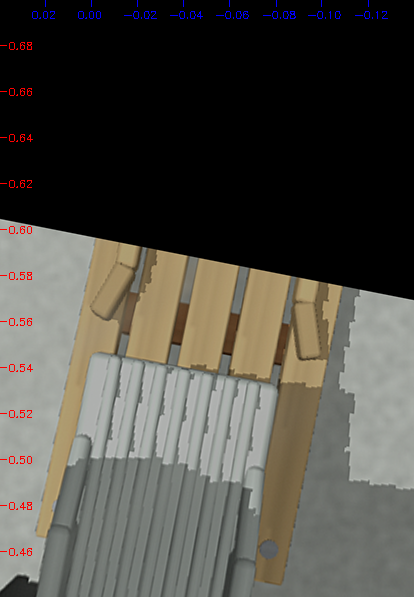

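Rectifying this view puts the deck corners in the same place as before ((38,535) and (283,583)). The dish is in front of the flares. Lowering.

```bash
python3 -m crank '0 0.13 0.06 0.11 0.1 0.6 0.6;0 0 0 0 0 0.3 0.6;0 0 0 0 0 0 0.6'
python3 - <<'E'
from h import *
plan([.4532,-.0289,.033],down(-1.769)); print(obs()[2]["ft_force"])
E
```

```text
time: 14.22
position: [0.4535, -0.0314, 0.04]
tool_rot: [0.995, -0.101, 0.001, -0.001]
ft_force: [0.2, 0.2, -2.2]
grip_width: 0.064
t 14.22 pos [ 0.4535 -0.0314  0.04  ] TURN units [-0.02 -0.02 -0.04] SHIFT units(fixed axes) [-0.02 -0.06  0.18]
 equal rows n= 1 turn [-0.02  -0.015 -0.04 ] shift [-0.02  -0.06   0.176]
[ 0.18144298  0.16837388 -2.23999098]
```

```bash
python3 -m crank '0 0 -0.04 0 -0.06 0.18 0.6;0 0 0 0 0 0 0.6'
python3 - <<'E'
from h import *
plan([.4532,-.0289,.032],down(-1.769)); print(obs()[2]["ft_force"])
E
```

```text
time: 14.48
position: [0.4543, -0.0293, 0.033]
tool_rot: [0.995, -0.099, 0.001, -0.001]
ft_force: [0.2, 0.3, -1.8]
grip_width: 0.0639
t 14.47 pos [ 0.4543 -0.0293  0.033 ] TURN units [-0.02 -0.03 -0.  ] SHIFT units(fixed axes) [-0.03 -0.    0.03]
 equal rows n= 1 turn [-0.019 -0.026 -0.003] shift [-0.03  -0.004  0.026]
[ 0.24148048  0.33120472 -1.8126824 ]
```

```bash
cat > ins.py <<'E'
from h import *
H=np.array([.559,-.0502]);yaw=-.198;u=np.array([np.cos(yaw),np.sin(yaw)]);v=np.array([-u[1],u[0]])
P,r,o=obs(); d=P[:2]-H
print("t %.2f X %.1f Y %.1f z %.1f gap %.1f"%(o["time"],d@u*1000,d@v*1000,P[2]*1000,71-86-d@u*1000),"F holder",(u@o["ft_force"][:2]).round(2),(v@o["ft_force"][:2]).round(2),round(o["ft_force"][2],2),"w",round(o["grip_width"],4))
plan([*(H+u*d@u) if 0 else (H+u*(d@u)),.032],down(-1.769))
E
python3 ins.py;python3 -m crank '0 0 0 0.35 0 0 0.6;0 0 0 0.35 0 0 0.6;0 0 0 0 0 0 0.6';python3 ins.py;  python3 - <<'E'
from h import *
p=viewer.camera("wrist"); cv2.imwrite("pics/w11.png",cv2.cvtColor(p["img"],cv2.COLOR_RGB2BGR))
E
```

```text
time: 14.85
position: [0.4857, -0.0355, 0.034]
tool_rot: [0.995, -0.099, 0.003, -0.0]
ft_force: [0.3, -0.5, -1.9]
grip_width: 0.064  File "ins.py", line 5
    plan([*(H+u*d@u) if 0 else (H+u*(d@u)),.032],down(-1.769))
                     ^^
SyntaxError: invalid syntax
  File "ins.py", line 5
    plan([*(H+u*d@u) if 0 else (H+u*(d@u)),.032],down(-1.769))
                     ^^
SyntaxError: invalid syntax
```

View pics/w11.png

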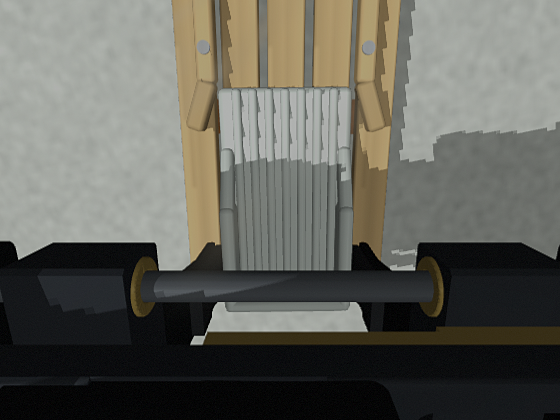

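The dish front (cols 219 to 351) is centred between the rail mouths (inner edges about 217 and 354). I'm continuing in small steps.

```bash
sed -i 's/^plan.*/plan([*(H+u*(d@u)),.032],down(-1.769))/' ins.py
python3 ins.py;python3 -m crank '0 0 0 0.25 0 0.05 0.6;0 0 0 0.25 0 0.02 0.6;0 0 0 0 0 0 0.6';python3 ins.py
```

```text
t 14.90 X -76.0 Y 0.1 z 33.9 gap 61.0 F holder 0.25 0.32 -2.37 w 0.0638
t 14.9 pos [ 0.4845 -0.0352  0.0339] TURN units [-0.02 -0.05  0.  ] SHIFT units(fixed axes) [-0.    0.    0.05]
 equal rows n= 1 turn [-0.016 -0.052  0.003] shift [-0.     0.001  0.047]
time: 15.28
position: [0.5019, -0.0384, 0.0313]
tool_rot: [0.995, -0.099, -0.001, -0.001]
ft_force: [0.3, 0.3, -0.6]
grip_width: 0.0635
t 15.28 X -58.3 Y 0.4 z 31.3 gap 43.3 F holder 0.26 0.38 -0.57 w 0.0635
t 15.28 pos [ 0.5019 -0.0384  0.0313] TURN units [-0.02  0.03  0.01] SHIFT units(fixed axes) [-0.    0.01 -0.02]
 equal rows n= 1 turn [-0.021  0.034  0.005] shift [-0.     0.009 -0.018]
```

```bash
python3 -m crank '0 0 0 0.25 0 0 0.6;0 0 0 0.25 0 0 0.6;0 0 0 0 0 0 0.6';python3 ins.py;python3 -m crank '0 0 0 0.2 0 0 0.6;0 0 0 0 0 0 0.6';python3 ins.py
```

```text
time: 15.65
position: [0.5206, -0.0419, 0.0314]
tool_rot: [0.995, -0.099, -0.003, -0.001]
ft_force: [0.9, -0.3, 0.6]
grip_width: 0.0636
t 15.65 X -39.2 Y 0.6 z 31.4 gap 24.2 F holder 0.96 -0.11 0.56 w 0.0636
t 15.65 pos [ 0.5206 -0.0419  0.0314] TURN units [-0.02  0.08  0.  ] SHIFT units(fixed axes) [-0.    0.02 -0.01]
 equal rows n= 1 turn [-0.024  0.082  0.005] shift [-0.     0.015 -0.015]
time: 15.9
position: [0.5288, -0.0435, 0.0314]
tool_rot: [0.995, -0.099, -0.004, -0.001]
ft_force: [1.7, -0.4, 0.1]
grip_width: 0.0637
t 15.90 X -31.0 Y 0.6 z 31.4 gap 16.0 F holder 1.77 -0.09 0.14 w 0.0637
t 15.9 pos [ 0.5288 -0.0435  0.0314] TURN units [-0.02  0.09  0.01] SHIFT units(fixed axes) [-0.    0.02 -0.02]
 equal rows n= 1 turn [-0.024  0.088  0.006] shift [-0.     0.016 -0.016]
```

```bash
python3 -m crank '0 0.05 0 0.2 0 0 0.6;0 0 0 0 0 0 0.6';python3 ins.py;python3 - <<'E'
from h import *
p=viewer.camera("wrist"); cv2.imwrite("pics/w12.png",cv2.cvtColor(p["img"],cv2.COLOR_RGB2BGR))
E
```

```text
time: 16.15
position: [0.5355, -0.0447, 0.0313]
tool_rot: [0.995, -0.099, -0.003, -0.001]
ft_force: [1.4, -0.2, 0.2]
grip_width: 0.0636
t 16.15 X -24.1 Y 0.7 z 31.3 gap 9.1 F holder 1.45 0.08 0.2 w 0.0636
t 16.15 pos [ 0.5355 -0.0447  0.0313] TURN units [-0.03  0.07  0.01] SHIFT units(fixed axes) [-0.    0.02 -0.02]
 equal rows n= 1 turn [-0.026  0.073  0.007] shift [-0.     0.018 -0.017]
```

View pics/w12.png

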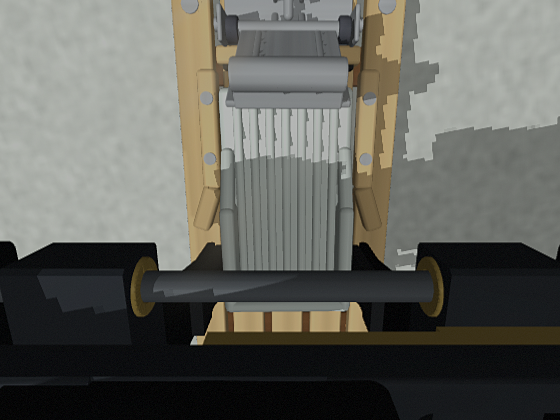

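```bash
python3 -m crank '0 0 0 0.08 0 0 0.6;0 0 0 0 0 0 0.6' 12;python3 ins.py;python3 -m crank '0 0 0 0.06 0 0 0.6;0 0 0 0 0 0 0.6';python3 ins.py
```

```text
time: 16.45
position: [0.5372, -0.0449, 0.0311]
tool_rot: [0.995, -0.099, -0.005, -0.002]
ft_force: [1.0, -0.2, 0.7]
grip_width: 0.0639
t 16.45 X -22.4 Y 0.9 z 31.1 gap 7.4 F holder 1.04 -0.0 0.74 w 0.0639
t 16.45 pos [ 0.5372 -0.0449  0.0311] TURN units [-0.03  0.11  0.01] SHIFT units(fixed axes) [-0.    0.02 -0.02]
 equal rows n= 1 turn [-0.028  0.112  0.007] shift [-0.     0.022 -0.021]
time: 16.7
position: [0.5383, -0.045, 0.0311]
tool_rot: [0.995, -0.099, -0.006, -0.002]
ft_force: [-0.1, 0.4, 1.3]
grip_width: 0.064
t 16.70 X -21.4 Y 1.0 z 31.1 gap 6.4 F holder -0.13 0.35 1.34 w 0.064
t 16.7 pos [ 0.5383 -0.045   0.0311] TURN units [-0.03  0.15  0.01] SHIFT units(fixed axes) [-0.    0.02 -0.02]
 equal rows n= 1 turn [-0.03   0.146  0.007] shift [-0.     0.025 -0.022]
```

```bash
python3 -m crank '0 0.15 0 0.06 0.02 -0.02 0.6;0 0 0 0 0 0 0.6';python3 ins.py;python3 -m crank '0 0.05 0 0.06 0.02 -0.02 0.6;0 0 0 0 0 0 0.6';python3 ins.py
```

```text
time: 16.95
position: [0.5421, -0.0468, 0.0315]
tool_rot: [0.995, -0.099, 0.002, -0.001]
ft_force: [0.8, 0.4, -2.0]
grip_width: 0.0639
t 16.95 X -17.2 Y 0.0 z 31.5 gap 2.2 F holder 0.67 0.52 -1.95 w 0.0639
t 16.95 pos [ 0.5421 -0.0468  0.0315] TURN units [-0.03 -0.05  0.01] SHIFT units(fixed axes) [ 0.    0.   -0.01]
 equal rows n= 1 turn [-0.029 -0.051  0.007] shift [ 0.     0.001 -0.013]
time: 17.2
position: [0.5427, -0.0472, 0.0315]
tool_rot: [0.995, -0.099, 0.002, -0.001]
ft_force: [-0.1, 0.0, -1.2]
grip_width: 0.0636
t 17.20 X -16.6 Y -0.3 z 31.5 gap 1.6 F holder -0.13 0.02 -1.15 w 0.0636
t 17.2 pos [ 0.5427 -0.0472  0.0315] TURN units [-0.04 -0.05  0.01] SHIFT units(fixed axes) [ 0.   -0.01 -0.01]
 equal rows n= 1 turn [-0.04  -0.052  0.008] shift [ 0.    -0.007 -0.011]
```

```bash
for i in 1; do python3 -m crank '0 0 0 0.06 0 0 0.6';python3 ins.py; python3 -m crank '0 0 0 0.06 0 0 0.6';python3 ins.py; done
```

```text
time: 17.32
position: [0.5428, -0.0471, 0.0313]
tool_rot: [0.995, -0.099, -0.0, -0.002]
ft_force: [-7.8, 1.0, 3.9]
grip_width: 0.0638
t 17.32 X -16.5 Y -0.2 z 31.3 gap 1.5 F holder -7.87 -0.57 3.88 w 0.0638
t 17.32 pos [ 0.5428 -0.0471  0.0313] TURN units [-0.04  0.01  0.01] SHIFT units(fixed axes) [-0.   -0.01 -0.02]
 equal rows n= 1 turn [-0.042  0.008  0.008] shift [-0.    -0.005 -0.017]
time: 17.45
position: [0.5428, -0.0471, 0.0313]
tool_rot: [0.995, -0.099, -0.003, -0.002]
ft_force: [-6.3, 0.8, 3.7]
grip_width: 0.0642
t 17.45 X -16.5 Y -0.2 z 31.3 gap 1.5 F holder -6.37 -0.44 3.67 w 0.0642
t 17.45 pos [ 0.5428 -0.0471  0.0313] TURN units [-0.04  0.07  0.01] SHIFT units(fixed axes) [-0.   -0.   -0.02]
 equal rows n= 1 turn [-0.042  0.069  0.009] shift [-0.    -0.005 -0.017]
```

It's now bearing at about 6 to 8 N with position steady, which is consistent with the stop. I'll hold and look.

Run:
```python
from h import *
P,r,o=obs()
p=viewer.camera("wrist"); im=cv2.cvtColor(p["img"],cv2.COLOR_RGB2BGR); cv2.imwrite("pics/w13.png",cv2.resize(im[0:320,150:420],None,fx=2,fy=2,interpolation=2)[:600])
p=viewer.camera("scene"); im=cv2.cvtColor(p["img"],cv2.COLOR_RGB2BGR)[200:290,190:310]; cv2.imwrite("pics/s13.png",cv2.resize(im,None,fx=6,fy=6,interpolation=2))
print(obs()[2]["ft_force"])
```

```text
[-6.43144351  0.29673154  2.6269441 ]
```

View pics/w13.png

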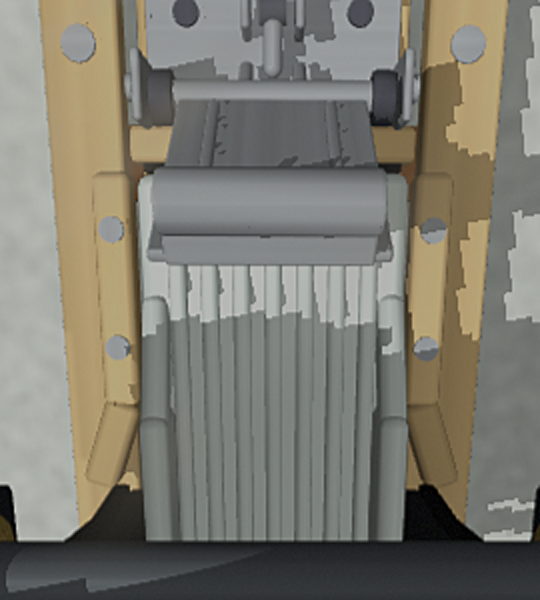

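View pics/s13.png

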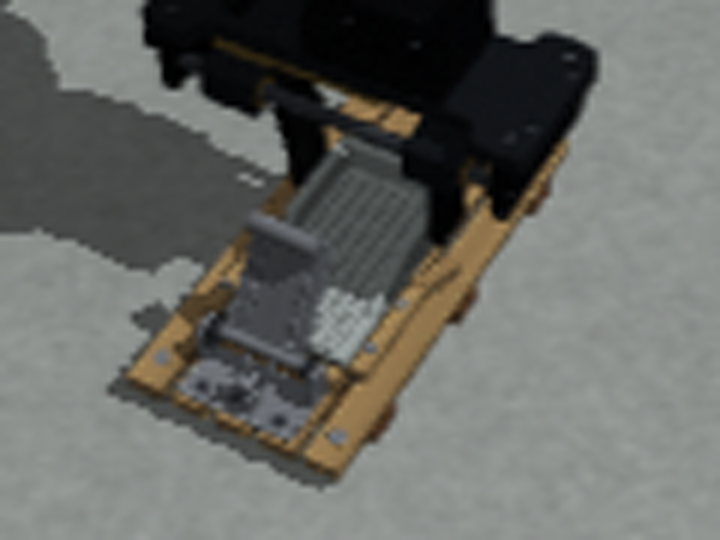

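Run:
```python
from h import *
H=np.array([.559,-.0502]);yaw=-.198;u=np.array([np.cos(yaw),np.sin(yaw)]);v=np.array([-u[1],u[0]])
p=viewer.camera("wrist")
im=cv2.cvtColor(p["img"],cv2.COLOR_RGB2BGR); big=cv2.resize(im,None,fx=4,fy=4,interpolation=cv2.INTER_CUBIC)
for X,Y,z,c in((71,33,.028,(0,0,255)),(71,-33,.028,(0,0,255)),(71,33.5,.028,(255,0,0)),(15,33.5,.028,(255,0,0)),(85,0,.036,(0,255,0)),(71,30,.018,(0,255,255)),(71,30,.030,(255,0,255)),(71,-30,.030,(255,0,255)),(60.5,17,.0875,(255,255,0)),(60.5,-17,.0875,(255,255,0))):
  uv=proj(p,[*(H+u*X/1000+v*Y/1000),z])[0]; print(X,Y,z,uv.round(1)); cv2.circle(big,tuple((uv*4+2).astype(int)),4,c,-1)
cv2.imwrite("pics/w14.png",big[120:700,750:1500])
print(obs()[2]["ft_force"])
```

```text
71 33 0.028 [215.7  85.3]
71 -33 0.028 [357.1  85.4]
71 33.5 0.028 [214.6  85.3]
15 33.5 0.028 [220.6 202.1]
85 0 0.036 [286.3  48.9]
71 30 0.018 [225.9  87.5]
71 30 0.03 [221.3  84.8]
71 -30 0.03 [351.5  84.9]
60.5 17 0.0875 [229.2 100.6]
60.5 -17 0.0875 [341.4 100.7]
[-5.2780982   0.78788321  2.44146248]
```

View pics/w14.png

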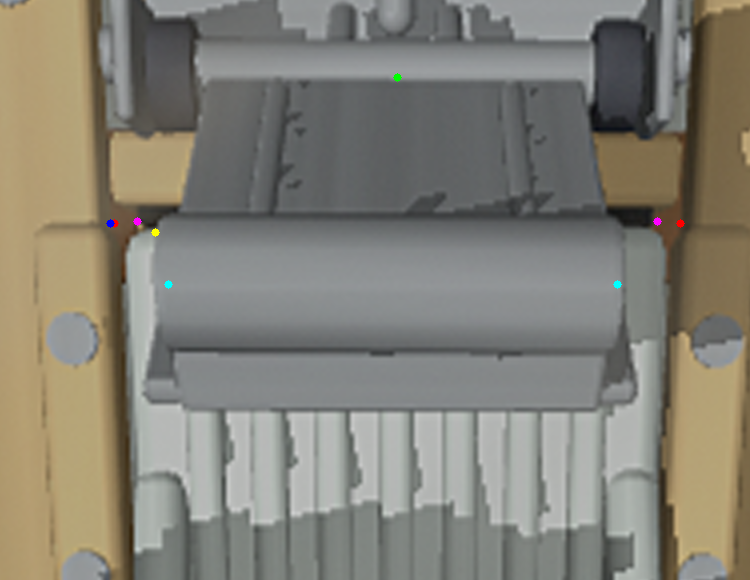

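Projecting the stop-face edge lands on the dark rubber strip directly in front of the dish's edge (crop row about 222), so the dish is home. I'll release it and rise.

```bash
python3 -m crank '0 0 0 0 0 0 0;0 0 0 0 0 0 -0.6;0 0 0 0 0 0 -1;0 0 0 0 0 -0.2 -1;0 0 0 0 0 -0.8 -1';python3 ins.py; python3 -m crank '0 0 0 -0.2 0 -1 -1;0 0 0 -0.2 0 -1 -1;0 0 0 0 0 0 -1'
python3 - <<'E'
from h import *
p=viewer.camera("wrist"); im=cv2.cvtColor(p["img"],cv2.COLOR_RGB2BGR); cv2.imwrite("pics/w15.png",im)
H=np.array([.559,-.0502]);yaw=-.198;u=np.array([np.cos(yaw),np.sin(yaw)])
print((H+u*.0605).round(4)); plan([*(H+u*.0605),.20],down(yaw)); print(robot.get_obs()["q"])
E
```

```text
time: 18.23
position: [0.5458, -0.0485, 0.0718]
tool_rot: [0.995, -0.099, -0.0, -0.002]
ft_force: [0.6, 0.1, 0.9]
grip_width: 0.0851
t 18.23 X -13.3 Y -0.9 z 71.8 gap -1.7 F holder 0.53 0.17 0.91 w 0.0851
t 18.23 pos [ 0.5458 -0.0485  0.0718] TURN units [-0.03  0.01  0.01] SHIFT units(fixed axes) [ 0.   -0.02  0.99]
 equal rows n= 1 turn [-0.035  0.006  0.006] shift [ 0.001 -0.02   0.994]
time: 18.6
position: [0.5331, -0.0466, 0.158]
tool_rot: [0.995, -0.099, 0.005, -0.001]
ft_force: [1.3, -0.4, 0.0]
grip_width: 0.0869
[ 0.6183 -0.0621]
t 18.65 pos [ 0.5322 -0.0464  0.1565] TURN units [  0.04  -0.08 -18.  ] SHIFT units(fixed axes) [ 2.19 -0.04 -1.07]
 equal rows n= 18 turn [ 0.002 -0.004 -1.   ] shift [ 0.101  0.089 -0.06 ]
[-0.29795795  0.49593119  1.73112049  0.00373295  0.90832615  1.46828691]
```

View pics/w15.png

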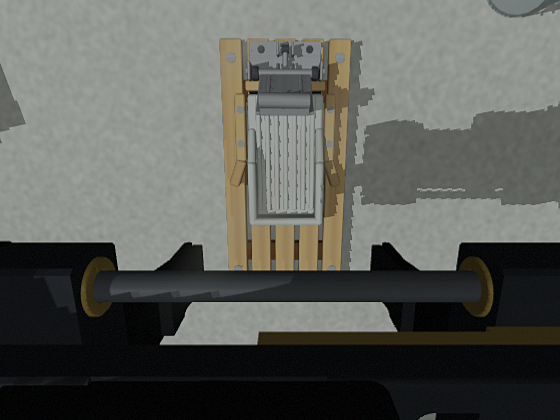

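The dish sits home and the clip is up. I'm turning back to the bar orientation.

```bash
R5='x'; python3 -m crank '0 0 -1 0.1 0.09 -0.2 -1;0 0 -1 0.1 0.09 -0.2 -1;0 0 -1 0.1 0.09 -0.2 -1;0 0 -1 0.1 0.09 -0.2 -1;0 0 -1 0.1 0.09 -0.2 -0.5'; python3 -m crank '0 0 -1 0.1 0.09 0 0;0 0 -1 0.1 0.09 0 0;0 0 -1 0.1 0.09 0 0;0 0 -1 0.1 0.09 0 0;0 0 -1 0.1 0.09 0 0'; python3 -m crank '0 0 -1 0.1 0.09 0 0;0 0 -1 0.1 0.09 0 0;0 0 -1 0.1 0.09 0 0;0 0 -1 0.1 0.09 0 0;0 0 -1 0.1 0.09 0 0'
python3 - <<'E'
from h import *
H=np.array([.559,-.0502]);yaw=-.198;u=np.array([np.cos(yaw),np.sin(yaw)])
plan([*(H+u*.0605),.16],down(yaw))
E
```

```text
time: 19.27
position: [0.549, -0.0642, 0.1913]
tool_rot: [0.992, 0.126, -0.002, -0.003]
ft_force: [0.0, 0.2, -0.6]
grip_width: 0.0825
time: 19.9
position: [0.5733, -0.0723, 0.1842]
tool_rot: [0.939, 0.344, -0.005, -0.006]
ft_force: [0.8, -0.5, -0.5]
grip_width: 0.0445
time: 20.52
position: [0.5978, -0.0678, 0.1752]
tool_rot: [0.838, 0.545, -0.008, -0.012]
ft_force: [0.3, -0.2, 0.3]
grip_width: 0.0437
t 20.52 pos [ 0.5978 -0.0678  0.1752] TURN units [-0.33 -0.03 -2.51] SHIFT units(fixed axes) [0.34 0.42 0.37]
 equal rows n= 3 turn [-0.111 -0.011 -0.837] shift [0.103 0.147 0.124]
```

```bash
python3 -m crank '-0.1 0 -0.83 0.1 0.15 0.1 0.2;-0.1 0 -0.83 0.1 0.15 0.1 0.2;-0.1 0 -0.83 0.1 0.15 0.1 0.2;0 0 0 0 0 0 0.2'
python3 - <<'E'
from h import *
H=np.array([.559,-.0502]);yaw=-.198;u=np.array([np.cos(yaw),np.sin(yaw)]);v=np.array([-u[1],u[0]])
plan([*(H+u*.0605),.11],down(yaw))
p=viewer.camera("wrist")
im=cv2.cvtColor(p["img"],cv2.COLOR_RGB2BGR)
for Y in(17,-17):
  uv=proj(p,[*(H+u*.0605+v*Y/1000),.0875])[0]; print(uv); cv2.circle(im,tuple(uv.astype(int)),2,(0,0,255),-1)
cv2.imwrite("pics/w16.png",im)
for r in spotter.boxes_of("finger_bar",p):
  w=toworld(p,r["at"]); d=w[:2]-H; print(r["score"],w.round(4),"X",(d@u).round(4),"Y",(d@v).round(4))
E
```

```text
time: 21.02
position: [0.6172, -0.0618, 0.1557]
tool_rot: [0.772, 0.636, -0.002, -0.006]
ft_force: [-0.3, -0.2, -0.2]
grip_width: 0.0351
t 21.02 pos [ 0.6172 -0.0618  0.1557] TURN units [-0.14 -0.05  0.05] SHIFT units(fixed axes) [-0.01  0.04  1.14]
 equal rows n= 2 turn [-0.068 -0.023  0.027] shift [-0.002  0.019  0.571]
[288.40869837 201.34424281]
[288.11644911 246.61559506]
0.64 [ 0.6178 -0.0648  0.0917] X 0.0606 Y -0.0027
```

View pics/w16.png

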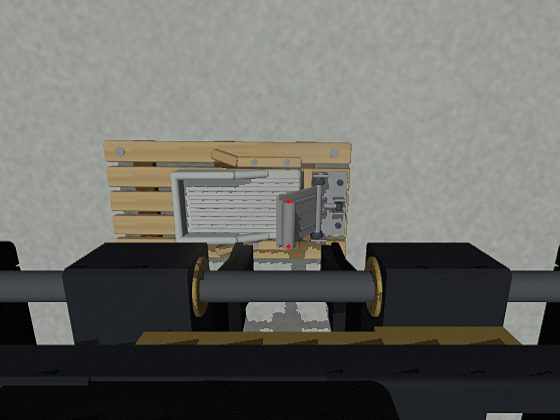

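The predicted bar ends (288,201) and (288,247) lie right on the bar, so the clip is fully up at q of about 0.95. I'm descending and gripping.

```bash
python3 -m crank '-0.07 0 0.03 0 0.02 0.6 0.2;-0.07 0 0.03 0 0.02 0.6 0.2;0 0 0 0 0 0 0.2'
python3 - <<'E'
from h import *
H=np.array([.559,-.0502]);yaw=-.198;u=np.array([np.cos(yaw),np.sin(yaw)]);v=np.array([-u[1],u[0]])
plan([*(H+u*.0605),.082],down(yaw))
E
```

```text
time: 21.5
position: [0.6184, -0.0627, 0.1076]
tool_rot: [0.775, 0.632, 0.002, -0.0]
ft_force: [-1.0, -0.1, 0.4]
grip_width: 0.0345
t 21.5 pos [ 0.6184 -0.0627  0.1076] TURN units [ 0.02 -0.04 -0.05] SHIFT units(fixed axes) [ 0.01 -0.01  0.64]
 equal rows n= 1 turn [ 0.022 -0.042 -0.051] shift [ 0.011 -0.006  0.64 ]
```

```bash
python3 -m crank '0 -0.04 -0.05 0 0 0.35 0.2;0 0 0 0 0 0.27 0.2;0 0 0 0 0 0 0.2'; python3 arc.py; python3 -m crank '0 0 0 0 0 0 0.9;0 0 0 0 0 0 0.9;0 0 0 0 0 0 0.9' 25; python3 arc.py;  python3 - <<'E'
from h import *
p=viewer.camera("wrist"); cv2.imwrite("pics/w17.png",cv2.cvtColor(p["img"],cv2.COLOR_RGB2BGR))
E
```

```text
time: 21.88
position: [0.6196, -0.0632, 0.083]
tool_rot: [0.774, 0.634, 0.001, 0.002]
ft_force: [0.1, 0.7, 0.1]
grip_width: 0.0347
t 21.88 X 62.0 Y -0.8 tcpz 83.0 | r 57.8 q 0.984 F [0.1 0.7 0.1] w 0.0347
  q0.00: shift y -0.827 z 1.074  q0.05: shift y -0.812 z 1.004  q0.07: shift y -0.806 z 0.976  q0.09: shift y -0.798 z 0.949  q0.10: shift y -0.795 z 0.935  q0.20: shift y -0.749 z 0.800  q0.30: shift y -0.690 z 0.670  q0.40: shift y -0.618 z 0.547  q0.50: shift y -0.535 z 0.432  q0.60: shift y -0.440 z 0.326  q0.70: shift y -0.335 z 0.229  q0.80: shift y -0.221 z 0.144  q0.90: shift y -0.099 z 0.070  q0.95: shift y -0.036 z 0.038
t 21.88 pos [ 0.6196 -0.0632  0.083 ] TURN units [ 0.05  0.   -0.01] SHIFT units(fixed axes) [0. 0. 0.]
 equal rows n= 1 turn [ 0.054  0.004 -0.007] shift [0. 0. 0.]
time: 22.25
position: [0.6167, -0.0625, 0.0835]
tool_rot: [0.774, 0.634, -0.001, -0.001]
ft_force: [-9.5, 1.1, 4.8]
grip_width: 0.0124
t 22.25 X 59.0 Y -0.7 tcpz 83.5 | r 59.5 q 0.941 F [-9.5  1.1  4.8] w 0.0124
  q0.00: shift y -0.752 z 1.086  q0.05: shift y -0.737 z 1.016  q0.07: shift y -0.731 z 0.988  q0.09: shift y -0.723 z 0.961  q0.10: shift y -0.720 z 0.947  q0.20: shift y -0.674 z 0.812  q0.30: shift y -0.615 z 0.682  q0.40: shift y -0.543 z 0.559  q0.50: shift y -0.460 z 0.444  q0.60: shift y -0.365 z 0.337  q0.70: shift y -0.260 z 0.241  q0.80: shift y -0.146 z 0.155  q0.90: shift y -0.024 z 0.082  q0.95: shift y 0.039 z 0.050
t 22.25 pos [ 0.6167 -0.0625  0.0835] TURN units [-0.03  0.01 -0.  ] SHIFT units(fixed axes) [0. 0. 0.]
 equal rows n= 1 turn [-0.027  0.006 -0.001] shift [0. 0. 0.]
```

View pics/w17.png

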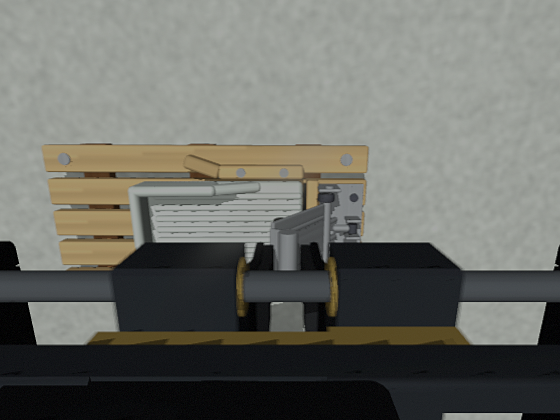

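```bash
python3 -m crank '0 0 0 0 0 0 0.5;0 0 0 0 -0.02 0.08 0.5;0 0 0 0 0 0 0.5'; python3 arc.py|head -1; python3 -m crank '0 0 0 0 0 0 0.9;0 0 0 0 0 0 0.9;0 0 0 0 0 0 0.9;0 0 0 0 0 0 0.9' 25; python3 arc.py
```

```text
time: 22.68
position: [0.6171, -0.0626, 0.081]
tool_rot: [0.774, 0.634, 0.0, 0.001]
ft_force: [-0.4, -0.3, 0.4]
grip_width: 0.0209
t 22.68 X 59.4 Y -0.8 tcpz 81.0 | r 57.0 q 0.928 F [-0.4 -0.3  0.4] w 0.0209
time: 23.18
position: [0.6153, -0.0623, 0.0808]
tool_rot: [0.774, 0.634, -0.001, -0.001]
ft_force: [-0.4, -0.2, 1.3]
grip_width: 0.0133
t 23.18 X 57.6 Y -0.7 tcpz 80.8 | r 57.7 q 0.899 F [-0.4 -0.2  1.3] w 0.0133
  q0.00: shift y -0.717 z 1.019  q0.05: shift y -0.703 z 0.949  q0.07: shift y -0.696 z 0.922  q0.09: shift y -0.689 z 0.894  q0.10: shift y -0.685 z 0.880  q0.20: shift y -0.640 z 0.745  q0.30: shift y -0.581 z 0.616  q0.40: shift y -0.509 z 0.493  q0.50: shift y -0.425 z 0.377  q0.60: shift y -0.331 z 0.271  q0.70: shift y -0.226 z 0.174  q0.80: shift y -0.112 z 0.089  q0.90: shift y 0.010 z 0.015  q0.95: shift y 0.074 z -0.017
t 23.18 pos [ 0.6153 -0.0623  0.0808] TURN units [-0.03  0.01  0.  ] SHIFT units(fixed axes) [0. 0. 0.]
 equal rows n= 1 turn [-0.031  0.008  0.   ] shift [0. 0. 0.]
```

The width of 13.3 mm is more than the bar's 10 mm, so a vertical fingertip is probably catching the blade edge. I'll reopen, tilt the tool with the clip, and regrip.

```bash
python3 -m crank '0 0 0 0 0 0 0.3;0 0 0 0 0 0 0.3;1 0 0 0 0 -0.03 0.3;1 0 0 0 0 -0.03 0.3;1 0 0 0 0 0 0.3'; python3 arc.py
python3 - <<'E'
from h import *
p=viewer.camera("wrist"); cv2.imwrite("pics/w18.png",cv2.cvtColor(p["img"],cv2.COLOR_RGB2BGR))
H=np.array([.559,-.0502]);yaw=-.198;u=np.array([np.cos(yaw),np.sin(yaw)]);v=np.array([-u[1],u[0]])
plan([*(H+u*.0592),.0827],down(yaw,.30,[*v,0]))
E
```

```text
time: 23.8
position: [0.6176, -0.0625, 0.0841]
tool_rot: [0.767, 0.628, -0.084, -0.102]
ft_force: [-0.5, 0.6, -0.2]
grip_width: 0.03
t 23.8 X 59.9 Y -0.5 tcpz 84.1 | r 59.6 q 0.959 F [-0.5  0.6 -0.2] w 0.03
  q0.00: shift y -0.775 z 1.101  q0.05: shift y -0.760 z 1.031  q0.07: shift y -0.754 z 1.003  q0.09: shift y -0.746 z 0.976  q0.10: shift y -0.743 z 0.962  q0.20: shift y -0.697 z 0.827  q0.30: shift y -0.638 z 0.698  q0.40: shift y -0.566 z 0.574  q0.50: shift y -0.483 z 0.459  q0.60: shift y -0.388 z 0.353  q0.70: shift y -0.283 z 0.256  q0.80: shift y -0.169 z 0.171  q0.90: shift y -0.047 z 0.097  q0.95: shift y 0.016 z 0.065
t 23.8 pos [ 0.6176 -0.0625  0.0841] TURN units [-3.03  0.01 -0.01] SHIFT units(fixed axes) [0. 0. 0.]
 equal rows n= 4 turn [-0.757  0.001 -0.001] shift [0. 0. 0.]
t 23.85 pos [ 0.6198 -0.0632  0.0833] TURN units [ 0.43  0.01 -0.01] SHIFT units(fixed axes) [ 0.02 -0.07  0.03]
 equal rows n= 1 turn [ 0.426  0.005 -0.01 ] shift [ 0.021 -0.069  0.034]
```

View pics/w18.png

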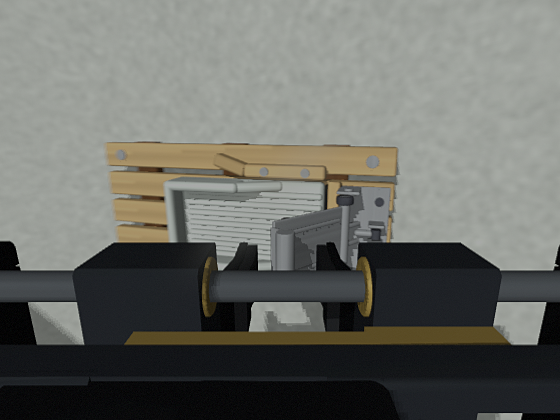

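The bar at px (285,250) is centred between the tilted fingers. Closing.

```bash
python3 -m crank '0.2 0 0 0.02 -0.04 0.04 0.5;0 0 0 0 0 0 0.9;0 0 0 0 0 0 0.9;0 0 0 0 0 0 0.9;0 0 0 0 0 0 0.9' 25
cat > arc2.py <<'E'
# tilt-aware arc: bar centre = TCP - D*toolz
from h import *
import sys
D=.005
H=np.array([.559,-.0502]);yaw=-.198;u=np.array([np.cos(yaw),np.sin(yaw)]);v=np.array([-u[1],u[0]])
P,r,o=obs(); tz=r.apply([0,0,1]); B=P-D*tz; X=(B[:2]-H)@u; Z=B[2]
q=np.arctan2(Z-.036,.085-X)-.177; tilt=np.arctan2(-(tz[:2]@u),-tz[2])
print("t %.2f bar X %.1f Y %.1f Z %.1f r %.1f q %.3f tilt %.3f"%(o["time"],X*1e3,(B[:2]-H)@v*1e3,Z*1e3,np.hypot(Z-.036,.085-X)*1e3,q,tilt),"Fx %.1f Fz %.1f w %.4f"%(u@o["ft_force"][:2],o["ft_force"][2],o["grip_width"]))
for qt,tt in [tuple(map(float,a.split(","))) for a in sys.argv[1:]]:
    a=qt+.177; b=np.array([*(H+u*(.085-.057*np.cos(a))),.036+.057*np.sin(a)])
    Rt=down(yaw,tt,[*v,0]); T=b+D*Rt.apply([0,0,1])
    print(" to q%.2f"%qt,"turn",np.round(np.degrees((r.inv()*Rt).as_rotvec())/5,2),"shift",np.round(r.inv().apply(T-P)/.04,3))
E
python3 arc2.py 0.8,.22 0.7,.2 0.6,.15
```

```text
time: 24.48
position: [0.6155, -0.0614, 0.0818]
tool_rot: [0.766, 0.627, -0.09, -0.109]
ft_force: [-0.3, 0.1, -1.0]
grip_width: 0.0093
t 24.48 bar X 59.0 Y 0.1 Z 86.6 r 56.9 q 0.919 tilt 0.283 Fx -0.3 Fz -1.0 w 0.0093
 to q0.80 turn [-0.72  0.01 -0.01] shift [-0.003 -0.11   0.122]
 to q0.70 turn [-0.95  0.01 -0.01] shift [-0.003 -0.193  0.236]
 to q0.60 turn [-1.52  0.01 -0.01] shift [-0.003 -0.261  0.357]
```

Width is 9.3 mm, a clean pinch. I'm easing the clip down.

```bash
python3 -m crank '-0.3 0 0 0 -0.1 0.12 0.9;-0.3 0 0 0 -0.09 0.11 0.9;-0.3 0 0 0 -0.08 0.12 0.9'; python3 arc2.py 0.6,.2 0.5,.17 0.4,.14 0.3,.1
```

```text
time: 24.85
position: [0.6069, -0.0596, 0.0758]
tool_rot: [0.77, 0.631, -0.06, -0.073]
ft_force: [-1.1, 0.2, 8.0]
grip_width: 0.009
t 24.85 bar X 49.8 Y 0.2 Z 80.7 r 56.9 q 0.726 tilt 0.189 Fx -1.1 Fz 8.0 w 0.0090
 to q0.60 turn [ 0.12  0.01 -0.01] shift [-0.004 -0.112  0.141]
 to q0.50 turn [-0.22  0.01 -0.01] shift [-0.004 -0.181  0.263]
 to q0.40 turn [-0.56  0.01 -0.01] shift [-0.004 -0.238  0.392]
 to q0.30 turn [-1.02  0.01 -0.01] shift [-0.004 -0.28   0.526]
```

```bash
python3 -m crank '0 0 0 0 -0.1 0.13 0.9;-0.1 0 0 0 -0.09 0.13 0.9;-0.2 0 0 0 -0.06 0.13 0.9'; python3 arc2.py 0.4,.14 0.3,.1 0.2,.07
```

```text
time: 25.22
position: [0.5999, -0.0582, 0.0686]
tool_rot: [0.772, 0.631, -0.047, -0.056]
ft_force: [-3.2, 0.4, 9.0]
grip_width: 0.0089
t 25.23 bar X 42.4 Y 0.2 Z 73.5 r 56.7 q 0.546 tilt 0.147 Fx -3.2 Fz 9.0 w 0.0089
 to q0.40 turn [-0.07  0.01 -0.02] shift [-0.005 -0.105  0.178]
 to q0.30 turn [-0.53  0.01 -0.02] shift [-0.005 -0.153  0.31 ]
 to q0.20 turn [-0.88  0.01 -0.02] shift [-0.005 -0.188  0.447]
```

```bash
python3 -m crank '0 0 0 0 -0.08 0.13 0.9;-0.15 0 0 0 -0.07 0.13 0.9'; python3 arc2.py 0.3,.1 0.2,.07;python3 -m crank '-0.2 0 0 0 -0.05 0.14 0.9'; python3 arc2.py 0.3,.1 0.2,.07 .15,.05
```

```text
time: 25.48
position: [0.5952, -0.0572, 0.0621]
tool_rot: [0.773, 0.632, -0.04, -0.048]
ft_force: [-0.7, 0.2, 3.2]
grip_width: 0.0093
t 25.48 bar X 37.5 Y 0.2 Z 67.1 r 56.8 q 0.402 tilt 0.125 Fx -0.7 Fz 3.2 w 0.0093
 to q0.30 turn [-0.29  0.01 -0.02] shift [-0.005 -0.058  0.131]
 to q0.20 turn [-0.63  0.01 -0.02] shift [-0.005 -0.097  0.267]
time: 25.6
position: [0.5926, -0.0567, 0.0575]
tool_rot: [0.773, 0.632, -0.034, -0.041]
ft_force: [-2.1, -0.6, 1.0]
grip_width: 0.0094
t 25.60 bar X 34.7 Y 0.2 Z 62.5 r 56.8 q 0.307 tilt 0.106 Fx -1.9 Fz 1.0 w 0.0094
 to q0.30 turn [-0.07  0.01 -0.02] shift [-0.006 -0.007  0.008]
 to q0.20 turn [-0.41  0.01 -0.02] shift [-0.006 -0.048  0.143]
 to q0.15 turn [-0.64  0.01 -0.02] shift [-0.006 -0.063  0.212]
```

```bash
python3 -m crank '-0.3 0 0 0 -0.04 0.12 0.9'; python3 arc2.py 0.15,.05 0.12,.04;python3 -m crank '-0.2 0 0 0 -0.02 0.07 0.9;0 0 0 0 0 0 0.9'; python3 arc2.py .15,.05 .12,.04 .1,.04 0.08,.03
```

```text
time: 25.72
position: [0.5906, -0.0563, 0.0531]
tool_rot: [0.773, 0.633, -0.025, -0.03]
ft_force: [-1.5, -0.4, -0.1]
grip_width: 0.0087
t 25.73 bar X 32.6 Y 0.3 Z 58.1 r 56.9 q 0.222 tilt 0.078 Fx -1.4 Fz -0.1 w 0.0087
 to q0.15 turn [-0.32  0.01 -0.02] shift [-0.007 -0.027  0.097]
 to q0.12 turn [-0.44  0.01 -0.02] shift [-0.007 -0.036  0.139]
time: 25.98
position: [0.5895, -0.056, 0.0501]
tool_rot: [0.774, 0.633, -0.019, -0.022]
ft_force: [-0.5, -0.1, -0.9]
grip_width: 0.0087
t 25.98 bar X 31.3 Y 0.3 Z 55.1 r 57.0 q 0.165 tilt 0.059 Fx -0.5 Fz -0.9 w 0.0087
 to q0.15 turn [-0.1   0.01 -0.02] shift [-0.007 -0.006  0.02 ]
 to q0.12 turn [-0.22  0.01 -0.02] shift [-0.007 -0.015  0.062]
 to q0.10 turn [-0.22  0.01 -0.02] shift [-0.007 -0.022  0.089]
 to q0.08 turn [-0.33  0.01 -0.02] shift [-0.007 -0.026  0.117]
```

```bash
python3 -m crank '-0.15 0 0 0 -0.012 0.05 0.9;0 0 0 0 0 0 0.9'; python3 arc2.py .1,.03 0.08,.03 .07,.03;python3 -m crank '-0.1 0 0 0 -0.008 0.03 0.9;0 0 0 0 0 0 0.9'; python3 arc2.py .1,.04 0.08,.03 .07,.03
```

```text
time: 26.22
position: [0.5887, -0.0559, 0.0477]
tool_rot: [0.774, 0.633, -0.015, -0.018]
ft_force: [-1.6, 0.4, -1.0]
grip_width: 0.0089
t 26.23 bar X 30.5 Y 0.3 Z 52.7 r 57.0 q 0.120 tilt 0.046 Fx -1.6 Fz -1.0 w 0.0089
 to q0.10 turn [-0.18  0.01 -0.02] shift [-0.007 -0.004  0.028]
 to q0.08 turn [-0.18  0.01 -0.02] shift [-0.007 -0.01   0.056]
 to q0.07 turn [-0.18  0.01 -0.02] shift [-0.007 -0.013  0.07 ]
time: 26.48
position: [0.5883, -0.0558, 0.0462]
tool_rot: [0.774, 0.633, -0.012, -0.014]
ft_force: [-0.4, -1.0, -1.5]
grip_width: 0.0087
t 26.48 bar X 30.0 Y 0.3 Z 51.2 r 57.1 q 0.093 tilt 0.037 Fx -0.2 Fz -1.5 w 0.0087
 to q0.10 turn [ 0.03  0.01 -0.02] shift [-0.008  0.004 -0.009]
 to q0.08 turn [-0.08  0.01 -0.02] shift [-0.008 -0.001  0.018]
 to q0.07 turn [-0.08  0.01 -0.02] shift [-0.008 -0.004  0.032]
```

```bash
python3 -m crank '0 0 0 0 0 0.025 0.9;0 0 0 0 0 0 0.9'; python3 arc2.py .07,.03;python3 -m crank '0 0 0 0 0 0.02 0.9;0 0 0 0 0 0 0.9'; python3 arc2.py .07,.03
```

```text
time: 26.72
position: [0.5879, -0.0557, 0.045]
tool_rot: [0.774, 0.633, -0.012, -0.014]
ft_force: [-0.7, -0.4, -2.9]
grip_width: 0.0095
t 26.73 bar X 29.6 Y 0.3 Z 50.0 r 57.1 q 0.071 tilt 0.038 Fx -0.6 Fz -2.9 w 0.0095
 to q0.07 turn [-0.09  0.01 -0.02] shift [-0.008  0.004  0.003]
time: 26.98
position: [0.5877, -0.0556, 0.0442]
tool_rot: [0.774, 0.633, -0.013, -0.015]
ft_force: [-0.8, 0.1, -0.5]
grip_width: 0.0087
t 26.98 bar X 29.4 Y 0.3 Z 49.2 r 57.2 q 0.056 tilt 0.039 Fx -0.8 Fz -0.5 w 0.0087
 to q0.07 turn [-0.1   0.01 -0.02] shift [-0.007  0.009 -0.019]
```

```bash
python3 -m crank '0 0 0 0 0 0.02 0.9;0 0 0 0 0 0 0.9'; python3 arc2.py .07,.03
python3 - <<'E'
from h import *
for i in range(3): print(robot.get_obs()["ft_force"].round(1)); viewer.camera("top")
E
```

```text
time: 27.22
position: [0.5875, -0.0556, 0.0433]
tool_rot: [0.774, 0.633, -0.013, -0.015]
ft_force: [-0.9, 1.1, -1.3]
grip_width: 0.0091
t 27.23 bar X 29.2 Y 0.3 Z 48.3 r 57.2 q 0.040 tilt 0.039 Fx -1.1 Fz -1.3 w 0.0091
 to q0.07 turn [-0.1   0.01 -0.02] shift [-0.008  0.014 -0.041]
[-0.9  1.1 -1.3]
[-1.   0.8 -2.2]
[-2.   0.4 -2.1]
```

Run:
```python
from h import *
p=viewer.camera("wrist"); im=cv2.cvtColor(p["img"],cv2.COLOR_RGB2BGR); cv2.imwrite("pics/w19.png",cv2.resize(im[120:330,30:480],None,fx=1.75,fy=1.75,interpolation=2))
p=viewer.camera("scene"); im=cv2.cvtColor(p["img"],cv2.COLOR_RGB2BGR)[200:290,190:310]; cv2.imwrite("pics/s19.png",cv2.resize(im,None,fx=6,fy=6,interpolation=2))
```

```text
(no output)
```

View pics/w19.png

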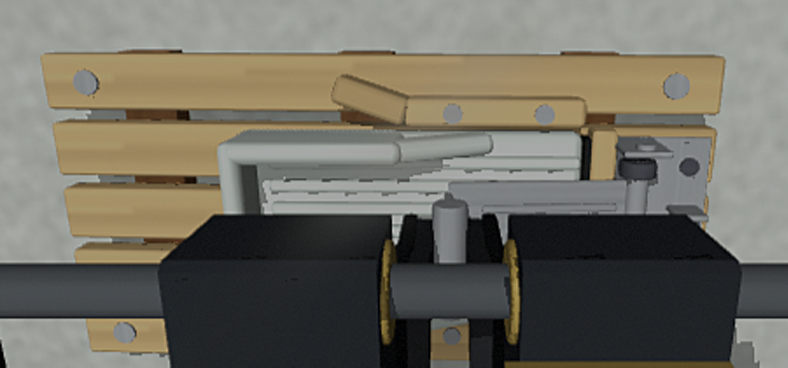

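View pics/s19.png

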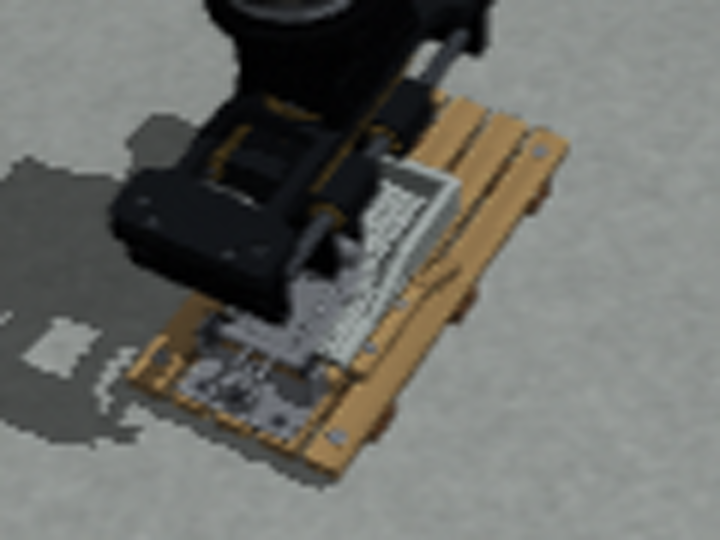

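The clip is almost down. The dish front still meets the dark rubber strip at crop (585,155), the same strip that was visible before the dish was in place. I'm continuing in sub-mm steps.

```bash
for i in 1; do python3 -m crank '0 0 0 0 0 0.02 0.9;0 0 0 0 0 0 0.9' | tail -2; python3 arc2.py;  python3 -m crank '0 0 0 0 0 0.02 0.9;0 0 0 0 0 0 0.9'|tail -2; python3 arc2.py; done
```

```text
ft_force: [-0.8, -0.2, -1.2]
grip_width: 0.0093
t 27.73 bar X 29.0 Y 0.3 Z 47.5 r 57.2 q 0.025 tilt 0.039 Fx -0.7 Fz -1.2 w 0.0093
ft_force: [-1.0, -1.0, -0.7]
grip_width: 0.0087
t 27.98 bar X 28.8 Y 0.3 Z 46.8 r 57.2 q 0.013 tilt 0.040 Fx -0.8 Fz -0.7 w 0.0087
```

The force isn't rising as expected, so I'll compare the bar's position relative to the fingers now with the first grip (w3, where q was 0).

Run:
```python
from h import *
p=viewer.camera("wrist"); im=cv2.cvtColor(p["img"],cv2.COLOR_RGB2BGR); cv2.imwrite("pics/w20.png",im)
a=cv2.imread("pics/w3.png"); 
f=lambda x:cv2.resize(x[215:275,240:340],None,fx=4,fy=5,interpolation=cv2.INTER_CUBIC)
cv2.imwrite("pics/cmp.png",np.hstack([f(a),f(im)])[:, :800])
# predicted bar end (tool x=17mm, tool y=0, tool z=-D)
P,r,o=obs()
for D in(4,5,6,7,8,9): print(D,proj(p,P+r.apply([.017,0,-D/1000]))[0].round(1),proj(p,P+r.apply([.017,0.,-D/1000-.005]))[0].round(1))
```

```text
4 [285.4 232.4] [285.3 235.6]
5 [285.4 233. ] [285.3 236.3]
6 [285.3 233.7] [285.3 236.9]
7 [285.3 234.3] [285.3 237.6]
8 [285.3 234.9] [285.3 238.3]
9 [285.3 235.6] [285.3 239. ]
```

View pics/cmp.png

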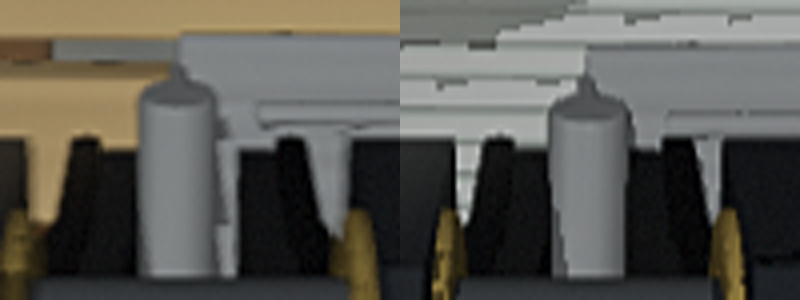

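```bash
python3 -m crank '0 0 0 0 0 0.02 0.9;0 0 0 0 0 0 0.9' | tail -2; python3 arc2.py;  python3 - <<'E'
from h import *
f=[]
for i in range(6): f.append(robot.get_obs()["ft_force"]); viewer.camera("top")
print(np.mean(f,0).round(2)); print(robot.get_obs()["joint_torque"].round(2), robot.get_obs()["moment"].round(3))
E
```

```text
ft_force: [-1.8, 0.6, -1.3]
grip_width: 0.0089
t 28.27 bar X 28.8 Y 0.3 Z 46.8 r 57.2 q 0.014 tilt 0.039 Fx -1.9 Fz -1.3 w 0.0089
[-2.43  0.    1.5 ]
[-1.000e-02 -4.484e+01 -1.146e+01  1.200e-01 -3.800e-01 -0.000e+00] [-0.     0.143 -0.024]
```

Position has now stopped (46.8 to 46.8) and Fz rises to about +1.5, so the foot is landing. One more small step.

```bash
python3 -m crank '0 0 0 0 0 0.02 0.9' | tail -2; python3 arc2.py;  python3 - <<'E'
from h import *
f=[]
for i in range(4): f.append(robot.get_obs()["ft_force"]); viewer.camera("top")
print(np.array(f).round(2)[:,2])
E
python3 arc2.py
```

```text
ft_force: [-3.7, 0.6, 8.8]
grip_width: 0.0092
t 28.70 bar X 28.8 Y 0.3 Z 46.6 r 57.2 q 0.009 tilt 0.040 Fx -3.7 Fz 8.8 w 0.0092
[8.85 6.01 6.83 5.17]
t 28.90 bar X 28.8 Y 0.3 Z 46.6 r 57.2 q 0.009 tilt 0.040 Fx -3.2 Fz 6.9 w 0.0091
```

That is firm contact, and foot force must be above 2 N. I'll ease back slightly so it isn't overpressed.

```bash
python3 -m crank '0 0 0 0 0 -0.005 0.9;0 0 0 0 0 -0.002 0.9' | tail -2
python3 - <<'E'
from h import *
f=[]
for i in range(4): f.append(robot.get_obs()["ft_force"]); viewer.camera("top")
print(np.array(f).round(2)[:,2])
E
python3 arc2.py
```

```text
ft_force: [-1.8, 0.3, 1.5]
grip_width: 0.0087
[1.55 1.61 1.14 0.94]
t 29.35 bar X 28.8 Y 0.4 Z 46.7 r 57.2 q 0.011 tilt 0.040 Fx -1.7 Fz 0.0 w 0.0088
```

The fingers now put almost no net load on the bar (Fz about 1 N) while still pinching it, and the foot rests on the dish. Releasing.

```bash
python3 -m crank '0 0 0 0 0 0 0.6;0 0 0 0 0 0 0.4;0 0 0 0 0 0 0.3;0 0 0 0 0 0 0.3' | tail -2; python3 arc2.py; python3 -m crank '0 0 0 0 0 -0.2 0.3;0 0 0 0 0 -0.8 0.2;0 0 0 0 0 -1 0;0 0 0 0 0 -1 0;0 0 0 0 0 0 0'
python3 - <<'E'
from h import *
H=np.array([.559,-.0502]);yaw=-.198;u=np.array([np.cos(yaw),np.sin(yaw)]);v=np.array([-u[1],u[0]])
p=viewer.camera("wrist"); im=cv2.cvtColor(p["img"],cv2.COLOR_RGB2BGR); np.save("w21.npy",p)
big=cv2.resize(im,None,fx=4,fy=4,interpolation=cv2.INTER_CUBIC)
cv2.imwrite("pics/w21.png",im); cv2.imwrite("pics/w21b.png",big[440:1040,600:1400])
for X,Y,z in((71,33,.028),(71,33,.018),(85,0,.036),(29.7,17,.0499),(28.9,17,.046)): print(X,Y,z,proj(p,[*(H+u*X/1000+v*Y/1000),z])[0].round(1))
for n in("finger_bar","stop","dish"):
  for r in spotter.boxes_of(n,p): w=toworld(p,r["at"]); print(n,r["score"],w.round(4),"X",((w[:2]-H)@u).round(4))
p=viewer.camera("top")
for n in("mold","beaker","tub","dish"):
  for r in spotter.boxes_of(n,p): print(n,round(r["score"],2),toworld(p,r["at"]).round(3))
E
```

```text
ft_force: [0.4, 0.4, -0.1]
grip_width: 0.0289
t 29.85 bar X 31.3 Y 0.2 Z 46.7 r 54.7 q 0.020 tilt 0.034 Fx 0.3 Fz -0.1 w 0.0289
time: 30.48
position: [0.5944, -0.057, 0.1667]
tool_rot: [0.774, 0.633, -0.011, -0.012]
ft_force: [0.5, 0.1, -1.2]
grip_width: 0.0429
71 33 0.028 [329.8 166.8]
71 33 0.018 [328.8 165.5]
85 0 0.036 [345.1 204.7]
29.7 17 0.0499 [282.8 188.6]
28.9 17 0.046 [282.  187.8]
finger_bar 0.7 [ 0.5869 -0.0565  0.054 ] X 0.0286
finger_bar 0.69 [ 0.5889 -0.0408  0.0212] X 0.0275
stop 0.84 [ 0.6381 -0.0383  0.0283] X 0.0752
dish 0.63 [ 0.5568 -0.0444  0.0285] X -0.0032
dish 0.48 [ 0.593  -0.0402  0.0182] X 0.0314
mold 0.78 [0.471 0.256 0.013]
beaker 0.86 [ 0.687 -0.276  0.044]
tub 0.83 [0.7   0.259 0.06 ]
tub 0.74 [0.469 0.257 0.013]
dish 0.67 [ 0.33  -0.302  0.019]
```

View pics/w21b.png

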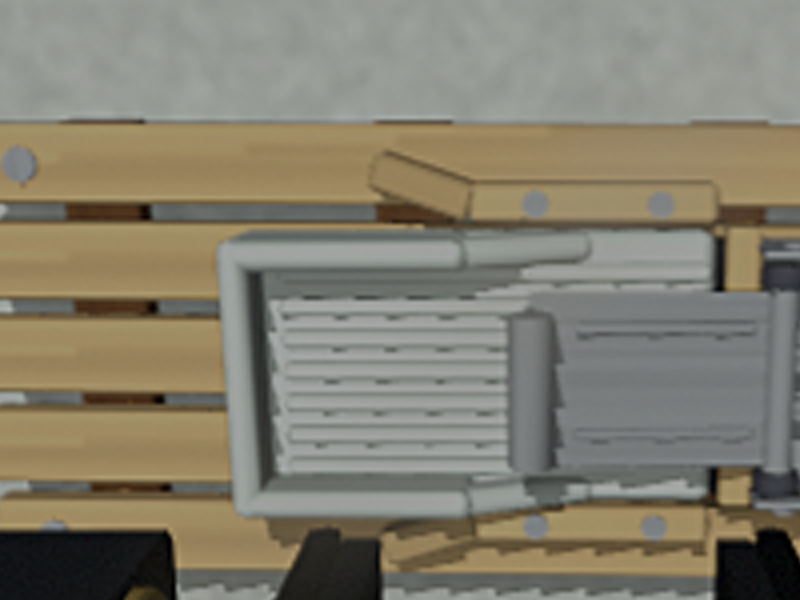

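The clip is down on the dish, with the bar at crop (530,390) over the ribs. The dish front (crop col 713) is next to the rail end and stop face (717). The mold reading shifted by 29 mm, possibly because the arm partly hides it. I'll take a closer look at the stop gap and check the mold.

```bash
python3 -m crank '0 0 0 -0.6 0.7 0.5 0;0 0 0 -0.6 0.6 0.5 0;0 0 0 0 0 0 0'
python3 - <<'E'
from h import *
H=np.array([.559,-.0502]);yaw=-.198;u=np.array([np.cos(yaw),np.sin(yaw)]);v=np.array([-u[1],u[0]])
p=viewer.camera("wrist"); im=cv2.cvtColor(p["img"],cv2.COLOR_RGB2BGR); cv2.imwrite("pics/w22.png",im)
a,b=[proj(p,[*(H+u*.071+v*Y),.029])[0] for Y in(.033,-.033)]; print(a,b,p["xyz"])
c=(a).astype(int); x0=max(0,c[0]-70);y0=max(0,c[1]-30)
cv2.imwrite("pics/w22c.png",cv2.resize(im[y0:y0+90,x0:x0+130],None,fx=6,fy=6,interpolation=cv2.INTER_CUBIC))
p=viewer.camera("top"); cv2.imwrite("pics/top22.png",cv2.cvtColor(p["img"],cv2.COLOR_RGB2BGR))
E
```

```text
time: 31.3
position: [0.6315, -0.1138, 0.1171]
tool_rot: [0.774, 0.633, -0.014, -0.018]
ft_force: [-0.2, 0.7, -0.1]
grip_width: 0.0439
[273.69380746 107.76082855] [274.56857103 197.63983061] [ 0.65273824 -0.04796875  0.28040148]
```

View pics/w22c.png

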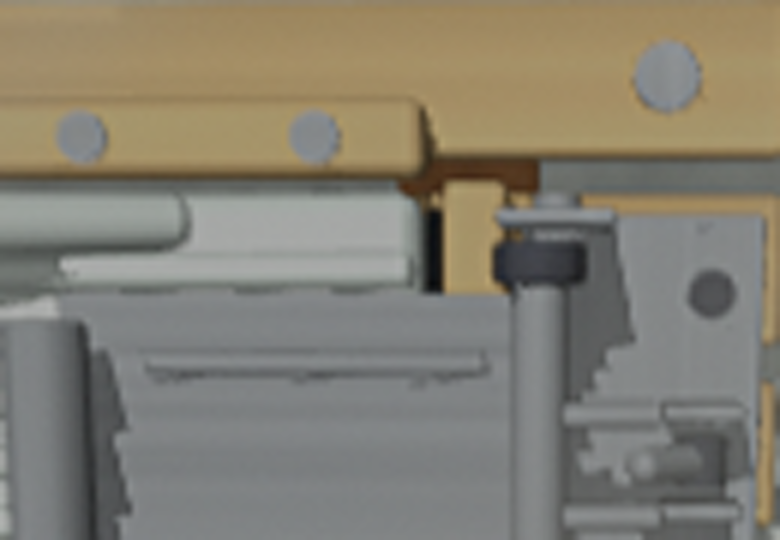

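View pics/top22.png

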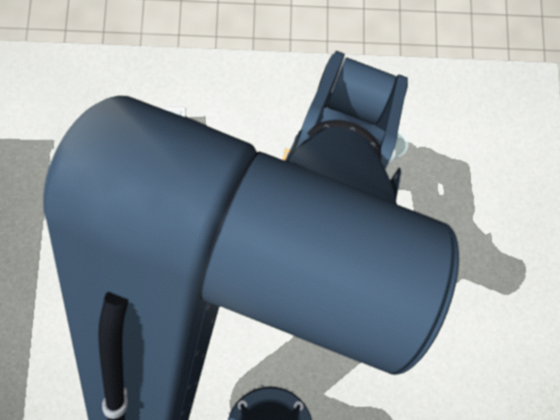

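Nearly overhead, the dish's front edge (col 425) abuts the dark rubber face (427 to 443), so the gap is under 1 mm. In the top view the arm hides the mold, so I'll raise the arm and check it with the scene camera.

```bash
python3 -m crank '0 0 0 0 0 -1 0;0 0 0 0 0 -1 0;0 0 0 0 0 0 0'
python3 - <<'E'
from h import *
p=viewer.camera("scene"); cv2.imwrite("pics/s23.png",cv2.cvtColor(p["img"],cv2.COLOR_RGB2BGR))
for n in("mold","beaker","tub","dish","finger_bar"):
  for r in spotter.boxes_of(n,p): print(n,round(r["score"],2),toworld(p,r["at"]).round(3))
a=cv2.imread("pics/scene0.png"); b=cv2.imread("pics/s23.png")
f=lambda x:cv2.resize(x[210:340,320:400],None,fx=4,fy=4)
cv2.imwrite("pics/s23c.png",np.hstack([f(a),f(b)]))
E
```

```text
time: 31.78
position: [0.6325, -0.109, 0.2015]
tool_rot: [0.772, 0.635, -0.014, -0.019]
ft_force: [-0.2, -0.2, -0.9]
grip_width: 0.0434
mold 0.8 [0.444 0.264 0.013]
beaker 0.92 [ 0.686 -0.268  0.056]
tub 0.87 [0.72  0.269 0.061]
dish 0.73 [ 0.552 -0.044  0.037]
```

View pics/s23c.png

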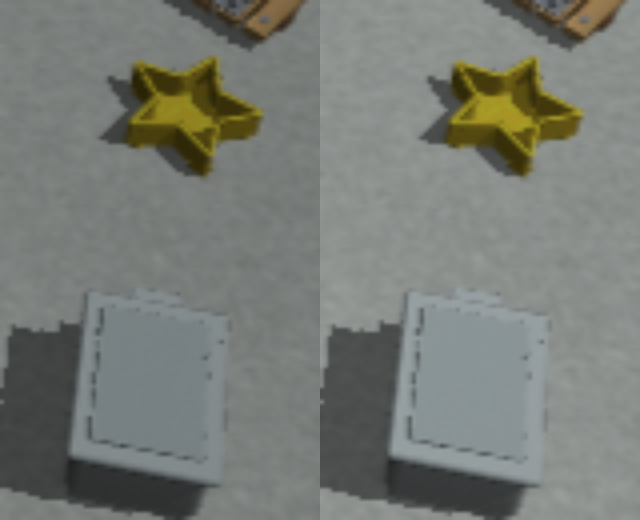

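View pics/s23.png

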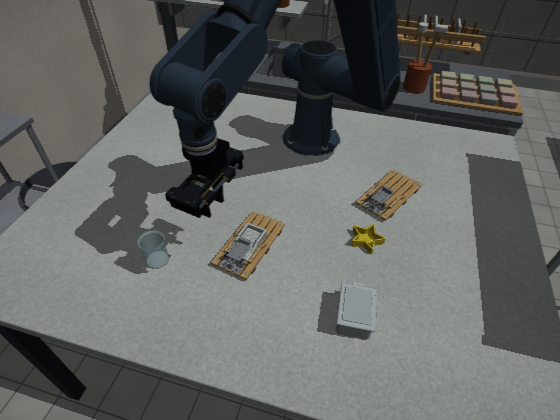

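The mold (366,237), tub (357,307) and beaker (153,250) haven't moved. The dish is in the holder (245,243) under the lowered clip, and the robot is clear. Handing in.

```bash
python3 -c "
from rig import robot
print(robot.hand_in())"
```

```text
the job is handed in; nothing more can be done
None
```

The dish is in its holder with the clip down on it, and I handed the job in at about 32 s; no verdict was reported. I raised the clip by its finger bar until it stayed up. I then slid the smaller dish (63.8 mm across in the grip) between the rails until it bore on the stop. Finally I re-gripped the bar, eased the clip down until the foot met the dish, and let go.

**Last checks**
- **Dish:** its front edge touches the stop's rubber face, with a gap I put at under 1 mm, and it is in line between the rails.
- **Clip:** it is down on the dish, and the gripper is clear of everything.
- **Mold, beaker and tub:** all three are in their starting places in the scene camera.

**Doubts and disagreements**
- **Pressing on the clip:** on the last lowering step the wrist briefly read 7 to 9 N upward. With the spring, the foot force may have come near the 15 N limit. I backed off to about 1 N before letting go, but foot force could not be measured directly.
- **Clip angle:** the angle worked out from the arm pose read about 0.01 rad at contact, where about 0.07 is expected. The pictures suggest the bar had slipped 2–4 mm up in the fingers, which would account for most or all of the difference. I did not measure the final angle separately.
- **First re-grip of the raised bar:** the fingers closed only to 13 mm on a 10 mm bar, probably on the blade's edge. I reopened, tilted the tool and gripped again cleanly.
- **Top-camera mold reading:** it once showed the mold 29 mm off, while the arm was in its view. The scene pictures from before and after show the mold in the same place.

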